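# Fetch the paint tube from behind the row

### The arm

A 7-joint arm with a two-finger parallel gripper is mounted at the origin on the work surface; the furniture and walls round the work are solid. World frame = base frame: x ahead of the robot, y to its left, z up, the work surface at z = 0. Lengths are in mm, angles in rad, forces in N, time in s.
With the tool pointing down it reaches from about 425 to 950 mm from the base axis. Payload 16.7 kg.
Tool frame: the origin (TCP) lies where the fingers leave the gripper's body, on its centre line; the fingertips stand 97 mm ahead of it and the grasp point (between the pads) lies 78 mm ahead of it; z points along the fingers, y is the line along which they close (so a half turn about z gives the same grasp; the last joint's range is limited). The gripper opens to 94 mm and grips with 3 to 60 N. Pads are 16 mm wide; open, the fingers measure 119 mm over their backs; the gripper's body (75 mm by 177 mm) begins 78 mm behind the grasp point.
Start: joints at [-1.472, 0.426, 0.074, 1.606, -0.034, 1.111, -0.067], TCP at [166.223, 654.18, 302.667] pointing down, gripper open.
Joint ranges: [-2.85, 2.85], [-0.5, 2.14], [-1.23, 1.37], [0.21, 2.46], [-1.02, 4.16], [0.16, 2.05], [-2.73, 2.73]. Speed limits (rad/s): [1.89, 1.89, 2.39, 2.39, 3.01, 3.01, 3.01].

### API

Orientations are given as [roll, pitch, yaw] about the fixed x, y, z axes, in that order (R = Rz(yaw) Ry(pitch) Rx(roll)).
In Python, from bench import manip, eyes gives the robot as it stands.
- The arm moves only by the shell command python3 -m jog 'ROWS' [OPENING] [FORCE]. ROWS is JSON, a list of rows, each an object of numbers: "dx", "dy", "dz": the shift along the tool's x, y, z in units of 0.02 m (1.0 is 0.02 m); "turn": the turn about the tool's z in units of 0.08 rad (1.0 is 0.08 rad). A call has 1 to 8 rows; each row shifts and turns the commanded pose from where the row before left it, along the tool's axes as they then stand; what a row does not reach is not made up. A row lasts 1/8 s, in which the tool goes at most 62.5 mm and 10.7 degrees, less where a joint would pass 70% of its speed; a pose out of reach is approached as far as the arm can. A call with a number of a shift or a turn outside -1 to 1 is refused whole. A call with a gripper value outside its range is refused whole. OPENING is the opening, from -1 (shut) to 1 (fully open), set as the call begins (- or left out, the last holds). The fingers move at their own pace and stop on an object; FORCE is the grip in N (left out, the last holds). Time passes only in rows, so rows that do not move let the fingers close. It gives the time, the measured TCP pose, the force, the opening and the grip force at its end, in the units of the state.
- manip.observe(): the state, without advancing time (a new reading comes with each control period).
- eyes.capture(name): name is "side" or "top"; returns (picture, depth): 400x640x3 uint8, red, green, blue; 400x640 float32, mm along the optical axis (not along the pixel's ray), 0 where there is no reading.
- eyes.get_calibration(name): a dict with "fov_y" (degrees; the focal length in pixels is half the picture's height over the tangent of half this angle, whatever the lens; pixels are square), "cx", "cy" (the principal point, pixels), "rvec" (rotation vector, rad) and "tvec" (3), from world to camera coordinates, as OpenCV has them. Camera axes: x right, y down, z forward; pixel columns grow to the right and rows downward; lengths in mm; the calibration is good to about 2 mm. A picture is of the moment at which its call begins. get_calibration takes no time and is no camera call.
- manip.sign_off(): hands the job in; it is judged then, once.
Trained networks look in the newest picture that a camera, given by its name, has taken for a name from the list of things; names that differ only in an ending like _2 or _b are one class to them, and where a whole thing is asked for, a point or a joint stands for the part that bears it (a point fixed in the world has none). Each returns a list of dicts, best first, with "p" (0 to 1); they miss things now and then, are a little off and sometimes report something else, mostly with a low value. They report only what shows in the picture. A call takes as long as a camera call. They do not tell look-alikes from the thing itself.
- eyes.search_frame(thing, camera): "point" ([column, row] in pixels, amid what is visible of it).
- eyes.masks_of(thing, camera): "region" (400x640 bool, what is visible of it) and "point" ([column, row] in pixels, amid what is visible of it).
The state is a dict: "clock": time; "joint_pos": joint angles; "dq": joint speeds; "joint_torque": joint torques, N m; "tool_pos": TCP position; "eef_rot": TCP orientation; "wrist_force": force on the tool from outside, world axes, zero at the start; "ft_torque": the same for the moment, N m; "width": finger opening in mm; "finger_force": force on a finger pad.
Only numpy, scipy, OpenCV 4.12 (cv2) and the standard library are available. Lean on these libraries where they do the work, as an engineer would, in place of code of your own. Each camera call takes 0.05 s, during which the arm holds its last target. There are 200 camera calls.

### The job

The paint tube lies behind the row of three things on the light wooden stand. First stand all three of them aside, upright and let go, on the cork mat; only then fetch the tube and lay it lengthwise and flat in the small shallow tray, fully inside its rim; then stand each of the three upright again on the very spot of the stand where it stood at the start. Knock nothing over, and leave the eraser and the bulldog clip alone.

Things in the scene. Friction and masses are not known exactly. Their poses are not given: they have to be found in the camera images.
- stand: Fixed light wooden stand: board 124 (x) by 210 (y) mm, top 10 mm above table. Origin: centre of its underside; +x to its back, where a ledge from x = 54 mm rises to 34 mm above table. Cheeks at y = +-101 mm, 23 mm high. At the start three things stand at x = -33, y = -52, 0, 52 mm in any order: fingers fit only in front of and behind each (closing along stand x), above the tube.
- cork_mat: Fixed flat cork mat 100 mm (own x) by 230 mm (own y), 6 mm thick; the side area. Origin: centre of its underside. It lies at the robot's left or right with its long side roughly along world x.
- tube_tray: Fixed shallow brown wooden tray, 64 mm (own x) by 156 mm (own y) outside, 9 mm high, walls and floor 5 mm thick, so inside 54 by 146 mm and 4 mm deep. Origin: centre of its underside. It lies on the side where the mat is not, long side roughly along world x.
- gouache_pot: Small white round screw pot, 41 mm high, body diameter 34 mm, its screw cap diameter 36 mm from 27 to 41 mm height. Origin: centre of its underside, z up. 55 g.
- ink_bottle: Small amber glass ink bottle, 78 mm high: body diameter 37 mm up to 50 mm height, then a shoulder and a black round cap, diameter 25 mm, from 60 to 78 mm height. Origin: centre of its underside, z up. 80 g.
- stamp: Wooden hand stamp: square foot 36 by 36 mm, 22 mm high, with a dark turned knob handle, diameter 24 mm from 42 to 55 mm height, top at 61 mm. Origin: centre of its underside, z up. 60 g.
- paint_tube: Aluminium paint tube lying on its side, about 118 mm long along its own y (screw cap at its +y end, crimped flat tail at -y), 22 mm wide along its own x at most, 17 mm high at most. At the start it lies on the stand along the stand's y, about 10 mm behind the row. Origin: middle of its length, at the underside. Grip it across x near the origin. 45 g.
- eraser: Bystander: small eraser in a card sleeve lying in front of the stand, 18 (x) by 42 (y) mm, 12 mm high. Origin: centre of its underside. Leave alone.
- bulldog_clip: Bystander: grey metal bulldog clip lying flat beyond the stand, 51 by 50 mm, 21 mm high. Origin: centre of its underside. Leave alone.
Not all that is in view belongs to the job. Of the things like the paint_tube, leave any that is green; of the rest the larger one is meant.

How it is judged (in metres and radians):
On the way, in this order (a step that is already met when the one before it is completed fails the run):
1. pot, ink bottle and stamp all stand upright and released on the cork mat, the tube still lying on the stand where it was (within 40 mm) (x of gouache_pot in the frame of cork_mat between -0.05 and 0.05 m and y of gouache_pot in the frame of cork_mat between -0.115 and 0.115 m and z of gouache_pot in the frame of cork_mat between 0.003 and 0.012 m and linear speed of each of gouache_pot, ink_bottle, stamp below 0.03 m/s and angle between each of gouache_pot, ink_bottle, stamp's own z axis and vertical below 0.15 rad and x of ink_bottle in the frame of cork_mat between -0.05 and 0.05 m and y of ink_bottle in the frame of cork_mat between -0.115 and 0.115 m and z of ink_bottle in the frame of cork_mat between 0.003 and 0.012 m and x of stamp in the frame of cork_mat between -0.05 and 0.05 m and y of stamp in the frame of cork_mat between -0.115 and 0.115 m and z of stamp in the frame of cork_mat between 0.003 and 0.012 m and contact force between the fingers and gouache_pot below 0.05 N and contact force between the fingers and ink_bottle below 0.05 N and contact force between the fingers and stamp below 0.05 N and distance of paint_tube from where it was at the start of the episode below 0.04 m), for 0.2 s.
2. the tube lies in the tray, released, while the three still stand on the mat (x of gouache_pot in the frame of cork_mat between -0.05 and 0.05 m and y of gouache_pot in the frame of cork_mat between -0.115 and 0.115 m and z of gouache_pot in the frame of cork_mat between 0.003 and 0.012 m and linear speed of each of gouache_pot, ink_bottle, stamp, paint_tube below 0.03 m/s and angle between each of gouache_pot, ink_bottle, stamp's own z axis and vertical below 0.15 rad and x of ink_bottle in the frame of cork_mat between -0.05 and 0.05 m and y of ink_bottle in the frame of cork_mat between -0.115 and 0.115 m and z of ink_bottle in the frame of cork_mat between 0.003 and 0.012 m and x of stamp in the frame of cork_mat between -0.05 and 0.05 m and y of stamp in the frame of cork_mat between -0.115 and 0.115 m and z of stamp in the frame of cork_mat between 0.003 and 0.012 m and x of paint_tube in the frame of tube_tray between -0.018 and 0.018 m and y of paint_tube in the frame of tube_tray between -0.018 and 0.018 m and z of paint_tube in the frame of tube_tray between 0.002 and 0.008 m and angle between the y axis of paint_tube and the y axis of tube_tray, either way round below 0.3 rad and contact force between the fingers and paint_tube below 0.05 N), for 0.2 s.
At the end, for the whole second after the job is handed in: pot, ink bottle and stamp each upright (0.15 rad), at rest, released, within 15 mm of where each stood at the start; the tube at rest on the tray floor, centre within 18 mm of the tray centre across and along, lengthwise within 0.3 rad (distance of each of gouache_pot, ink_bottle, stamp from where it was at the start of the episode below 0.015 m and linear speed of each of gouache_pot, ink_bottle, stamp, paint_tube below 0.03 m/s and angle between each of gouache_pot, ink_bottle, stamp's own z axis and vertical below 0.15 rad and x of paint_tube in the frame of tube_tray between -0.018 and 0.018 m and y of paint_tube in the frame of tube_tray between -0.018 and 0.018 m and z of paint_tube in the frame of tube_tray between 0.002 and 0.008 m and angle between the y axis of paint_tube and the y axis of tube_tray, either way round below 0.3 rad and contact force between the fingers and gouache_pot below 0.05 N and contact force between the fingers and ink_bottle below 0.05 N and contact force between the fingers and stamp below 0.05 N); the robot touches nothing.
It fails at once if pot, ink bottle or stamp knocked over (tilted more than 1 rad) (angle between any of gouache_pot, ink_bottle, stamp's own z axis and vertical above 1 rad).
It fails at once if eraser or bulldog clip moved more than 20 mm (distance of any of eraser, bulldog_clip from where it was at the start of the episode above 0.02 m).
It also fails if it takes over 144 s, if anything falls off the work surface, if the arm or the gripper's body presses on something with over 40 N, if the wrist force passes 120 N, or if a joint passes its speed limit or range.

## Working session

There is one attempt and no reset: what is moved stays moved. The work goes in short steps, Python scripts to look and compute and a shell command to move; the robot and the scene stay as the last step left them, time stands still between calls to the robot, and variables do not carry over. Pictures are saved under pics/ and viewed, at most 14 in all, crops included, and the job is handed in when it is done.

```bash
mkdir -p pics; ls; python3 - <<'E'
from bench import manip, eyes
import cv2
print(manip.observe())
for n in("top","side"):
    p,d=eyes.capture(n); cv2.imwrite(f"pics/{n}0.png",p[:,:,::-1]); print(n,eyes.get_calibration(n))
E
```

```text
pics
{'clock': 0.0, 'joint_pos': array([-1.47150415,  0.42670199,  0.07385359,  1.60661892, -0.03414988,
        1.11077843, -0.06710001]), 'dq': array([ 4.33662562e-05,  5.11236690e-04, -1.95936773e-04, -1.20389561e-03,
       -6.99712589e-05,  3.74418690e-04,  2.37882849e-03]), 'joint_torque': array([-2.40158988e-03, -9.35792112e+01,  3.66673797e+00, -4.54194510e+01,
       -4.86426638e-02,  2.02955020e-02,  2.29502102e-04]), 'tool_pos': array([166.14133396, 653.90626111, 301.99036408]), 'eef_rot': array([-3.14034574e+00,  4.68119690e-05,  2.89274383e+00]), 'wrist_force': array([ 0.45045202,  0.38424224, -0.38786909]), 'ft_torque': array([-0.0152684 , -0.02531901,  0.04458693]), 'finger_force': 0.0, 'width': 94.14317922483738}
top {'fov_y': 50.99010041042864, 'cx': 325.2673303837255, 'cy': 196.4454714066018, 'rvec': array([ 2.12835474, -2.15464285,  0.15978529]), 'tvec': array([   6.50432019,  521.95441127, 1062.06485433])}
side {'fov_y': 48.22761571418183, 'cx': 328.5203893112016, 'cy': 202.34685824979022, 'rvec': array([ 2.0998859 , -0.49102405,  0.26511759]), 'tvec': array([-464.36824292,  160.90452223,  889.89711866])}
```

View pics/top0.png

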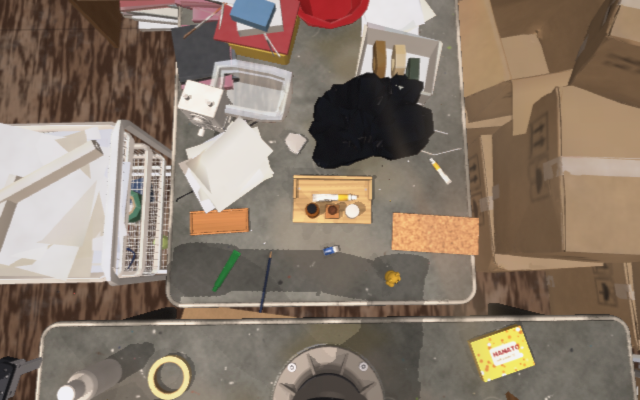

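View pics/side0.png

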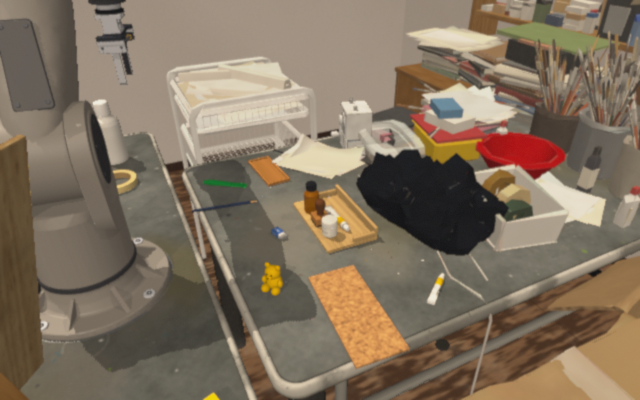

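The top view shows the stand at (332,200) with bottle (313,210), stamp (333,210), pot (352,210) and the tube at (335,197) behind. The tray is at (219,221), the mat at (436,234), the eraser at (332,250) and a stray tube at (440,170). The side view agrees.

```bash
cat > h.py <<'E'
from bench import manip, eyes
import cv2, numpy as np
def cal(n):
    c=eyes.get_calibration(n); f=200/np.tan(np.radians(c["fov_y"]/2)); R=cv2.Rodrigues(np.array(c["rvec"]))[0]
    return c,f,R,np.array(c["tvec"])
def cloud(n,d):
    c,f,R,t=cal(n); v,u=np.mgrid[:400,:640]
    P=np.stack([(u-c["cx"])/f*d,(v-c["cy"])/f*d,d],-1)
    return (P-t)@R
def pix(n,X):
    c,f,R,t=cal(n); q=R@np.array(X,float)+t
    return c["cx"]+f*q[0]/q[2], c["cy"]+f*q[1]/q[2]
def onplane(n,uv,z):
    c,f,R,t=cal(n); r=R.T@np.array([(uv[0]-c["cx"])/f,(uv[1]-c["cy"])/f,1]); o=-R.T@t
    return o+r*(z-o[2])/r[2]
E
python3 - <<'E'
from h import *
p,d=eyes.capture("top"); W=cloud("top",d)
np.set_printoptions(precision=1,suppress=True)
for t in "stand cork_mat tube_tray gouache_pot ink_bottle stamp paint_tube eraser bulldog_clip".split():
    for r in eyes.masks_of(t,"top")[:3]:
        m=r["region"]&(d>0); P=W[m]
        if len(P)<4: print(t,"few");continue
        rc=cv2.minAreaRect(P[:,:2].astype(np.float32))
        print(t,round(r["p"],2),np.round(r["point"]),m.sum(),"med",np.median(P,0),"zmax",np.percentile(P[:,2],[5,95]),"rect",np.array(rc[0]),np.array(rc[1]),round(rc[2],1))
cv2.imwrite("pics/crop.png",cv2.resize(p[160:270,170:490,::-1],None,fx=2.5,fy=2.5,interpolation=cv2.INTER_CUBIC))
E
```

```text
stand 0.79 [332. 192.] 2861 med [532.8 -18.6  10.7] zmax [ 6.9 33.1] rect [517.7 -18. ] [130.5 212.1] 0.5
stand 0.28 [330. 250.] 120 med [382.9 -13.3  11.3] zmax [-0.2 15.3] rect [383.3 -13.8] [20.1 44.6] 17.5
cork_mat 0.7 [433. 233.] 3224 med [ 422.8 -292.     6. ] zmax [2.4 9.5] rect [ 423.6 -292. ] [232.5 102.6] 85.1
tube_tray 0.97 [222. 223.] 1376 med [462.1 286.9   5.9] zmax [ 1.9 10.6] rect [462.6 286.8] [ 65.2 158. ] 2.9
gouache_pot 0.64 [352. 211.] 139 med [481.6 -68.3  51.1] zmax [46.8 54.6] rect [482.3 -68.1] [31.3 33. ] 43.4
ink_bottle 0.7 [312. 209.] 199 med [482.2  32.1  65.2] zmax [11.3 90.1] rect [486.7  32.6] [36.5 39.5] 20.6
stamp 0.64 [331. 212.] 174 med [479.6 -16.8  34.2] zmax [24.3 71.7] rect [483.4 -17.2] [31.7 34. ] 89.2
paint_tube 0.59 [331. 198.] 315 med [522.6 -20.4  18.6] zmax [10.5 25.8] rect [524.2 -24.3] [115.3  22.9] 88.9
paint_tube 0.54 [228. 268.] 310 med [336.8 262.3   8.6] zmax [ 1.3 16.2] rect [332.5 265. ] [ 21.9 117.8] 61.7
paint_tube 0.42 [437. 172.] 130 med [ 592.8 -315.1    6.5] zmax [ 0.3 12.7] rect [ 593.8 -314.8] [77.4 13. ] 36.5
eraser 0.33 [432. 233.] 3251 med [ 423.1 -291.9    6. ] zmax [2.4 9.5] rect [ 425.6 -291.9] [232.4 103.7] 85.5
bulldog_clip 0.89 [293. 142.] 304 med [677.4  81.1  16.4] zmax [ 2.2 22.5] rect [679.2  83.2] [51.2 49.6] 53.9
```

View pics/crop.png

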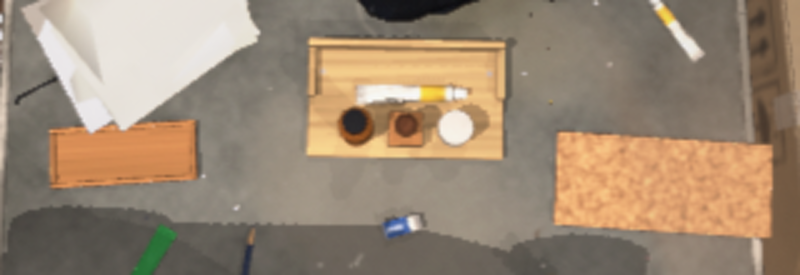

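```bash
python3 -m jog '[{"dx":-1,"turn":0.5},{"dx":-1,"turn":0.5},{"dx":-1,"turn":0.5},{"dx":-1,"turn":0.5},{"dx":-1,"turn":0.5},{"dx":-1,"turn":0.5},{"dx":-1,"turn":0.5},{"dx":-1,"turn":0.5}]' 1 15
python3 -m jog '[{"dx":-1,"turn":0.5},{"dx":-1,"turn":0.5},{"dx":-1,"turn":0.5},{"dx":-1,"turn":0.5},{"dx":-1,"turn":0.5},{"dx":-1,"turn":0.5},{"dx":-1,"turn":0.5},{"dx":-1,"turn":0.5}]'
```

```text
validation failed for argument at $[0]...
validation failed for argument at $[0]...
```

```bash
python3 -m jog '[{"dx":-1,"dy":0,"dz":0,"turn":0.5}]' 1 15; python3 -m jog --help | head -30
```

```text
clock: 0.72
tool_pos: [184.7, 649.5, 302.6]
eef_rot: [-3.141, -0.001, 2.854]
wrist_force: [0.3, -0.0, 0.6]
width: 94.2
finger_force: 0.0invalid input: not JSON, or not a number
```

```bash
python3 -m jog '[{"dx":-1,"dy":0,"dz":0,"turn":0.5},{"dx":-1,"dy":0,"dz":0,"turn":0.5},{"dx":-1,"dy":0,"dz":0,"turn":0.5},{"dx":-1,"dy":0,"dz":0,"turn":0.5},{"dx":-1,"dy":0,"dz":0,"turn":0.5},{"dx":-1,"dy":0,"dz":0,"turn":0.5},{"dx":-1,"dy":0,"dz":0,"turn":0.5},{"dx":-1,"dy":0,"dz":0,"turn":0.5}]'
python3 -m jog '[{"dx":-1,"dy":0,"dz":0,"turn":0.5},{"dx":-1,"dy":0,"dz":0,"turn":0.5},{"dx":-1,"dy":0,"dz":0,"turn":0.5},{"dx":-1,"dy":0,"dz":0,"turn":0.5},{"dx":-1,"dy":0,"dz":0,"turn":0.5},{"dx":-1,"dy":0,"dz":0,"turn":0.5},{"dx":-1,"dy":0,"dz":0,"turn":0.5},{"dx":-1,"dy":0,"dz":0,"turn":0.5}]'
```

```text
clock: 1.72
tool_pos: [331.6, 582.3, 302.7]
eef_rot: [-3.142, -0.0, 2.53]
wrist_force: [0.3, -0.7, -0.7]
width: 94.0
finger_force: 0.0
clock: 2.72
tool_pos: [448.1, 473.5, 302.7]
eef_rot: [-3.142, 0.0, 2.21]
wrist_force: [0.1, 0.5, 0.1]
width: 93.8
finger_force: 0.0
```

```bash
python3 -m jog '[{"dx":-1,"dy":0,"dz":0,"turn":0.5},{"dx":-1,"dy":0,"dz":0,"turn":0.5},{"dx":-1,"dy":0,"dz":0,"turn":0.5},{"dx":-1,"dy":0,"dz":0,"turn":0.5},{"dx":-1,"dy":0,"dz":0,"turn":0.5},{"dx":-1,"dy":0,"dz":0,"turn":0.5},{"dx":-1,"dy":0,"dz":0,"turn":0.5},{"dx":-1,"dy":0,"dz":0,"turn":0.5}]'
python3 -m jog '[{"dx":-1,"dy":0,"dz":0,"turn":0.5},{"dx":-1,"dy":0,"dz":0,"turn":0.5},{"dx":-1,"dy":0,"dz":0,"turn":0.5},{"dx":-1,"dy":0,"dz":0,"turn":0.5},{"dx":-1,"dy":0,"dz":0,"turn":0.5},{"dx":-1,"dy":0,"dz":0,"turn":0.5},{"dx":-1,"dy":0,"dz":0,"turn":0.5},{"dx":-1,"dy":0,"dz":0,"turn":0.5}]'
```

```text
clock: 3.72
tool_pos: [524.4, 333.6, 302.7]
eef_rot: [3.142, 0.0, 1.89]
wrist_force: [0.8, 0.4, 0.3]
width: 93.6
finger_force: 0.0
clock: 4.72
tool_pos: [552.7, 176.8, 302.7]
eef_rot: [3.142, -0.0, 1.57]
wrist_force: [-0.1, -0.6, -0.1]
width: 94.1
finger_force: 0.0
```

```bash
python3 -m jog '[{"dx":-1,"dy":-0.43,"dz":0,"turn":0},{"dx":-1,"dy":-0.43,"dz":0,"turn":0},{"dx":-1,"dy":-0.43,"dz":0,"turn":0},{"dx":-1,"dy":-0.43,"dz":0,"turn":0},{"dx":-1,"dy":-0.43,"dz":0,"turn":0},{"dx":-1,"dy":-0.43,"dz":0,"turn":0},{"dx":-1,"dy":-0.43,"dz":0,"turn":0},{"dx":-1,"dy":-0.43,"dz":0,"turn":0}]'
python3 -m jog '[{"dx":-0.86,"dy":-0.04,"dz":0.8,"turn":0},{"dx":-0.86,"dy":0,"dz":0.8,"turn":0},{"dx":-0.86,"dy":0,"dz":0.8,"turn":0},{"dx":-0.86,"dy":0,"dz":0.8,"turn":0},{"dx":-0.86,"dy":0,"dz":0.8,"turn":0},{"dx":0,"dy":0,"dz":0.8,"turn":0},{"dx":0,"dy":0,"dz":0.5,"turn":0}]'
python3 - <<'E'
from h import *
p,d=eyes.capture("side"); cv2.imwrite("pics/s1.png",cv2.resize(p[130:290,230:430,::-1],None,fx=4,fy=3.75))
E
```

```text
clock: 5.72
tool_pos: [483.6, 16.7, 302.7]
eef_rot: [3.142, -0.0, 1.573]
wrist_force: [-0.2, 0.4, 0.3]
width: 94.0
finger_force: 0.0
clock: 6.6
tool_pos: [483.3, -67.7, 195.8]
eef_rot: [-3.141, 0.0, 1.573]
wrist_force: [-0.2, -0.1, 0.3]
width: 94.1
finger_force: 0.0
```

View pics/s1.png

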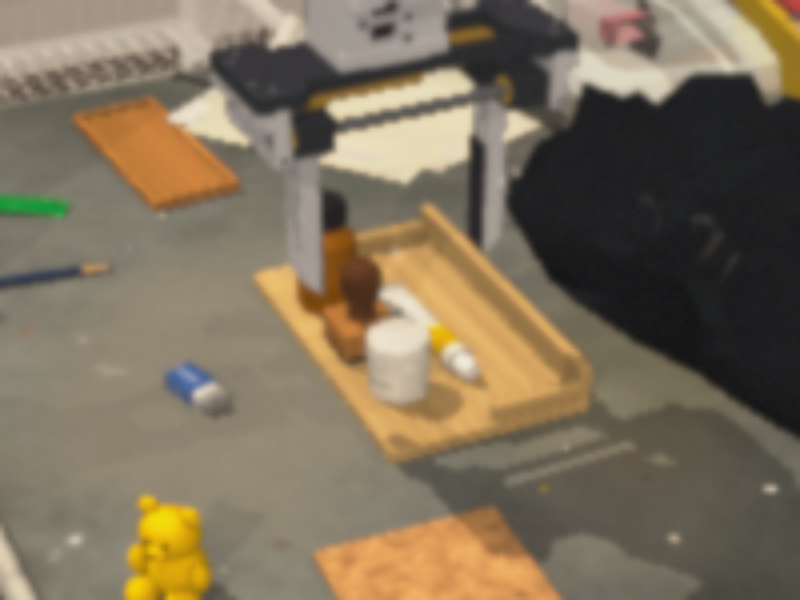

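The gripper is centred above the pot, one finger to each side, clear of the row and the cloth. I'll descend and grip.

```bash
python3 -m jog '[{"dx":-0.05,"dy":0,"dz":0.85,"turn":0},{"dx":0,"dy":0,"dz":0.85,"turn":0},{"dx":0,"dy":0,"dz":0.85,"turn":0},{"dx":0,"dy":0,"dz":0.84,"turn":0},{"dx":0,"dy":0,"dz":0,"turn":0}]'
python3 -m jog '[{"dx":0,"dy":0,"dz":0,"turn":0},{"dx":0,"dy":0,"dz":0,"turn":0},{"dx":0,"dy":0,"dz":0,"turn":0},{"dx":0,"dy":0,"dz":0,"turn":0},{"dx":0,"dy":0,"dz":0,"turn":0},{"dx":0,"dy":0,"dz":0,"turn":0},{"dx":0,"dy":0,"dz":0,"turn":0},{"dx":0,"dy":0,"dz":0,"turn":0}]' -1 12
python3 -m jog '[{"dx":0,"dy":0,"dz":-0.5,"turn":0},{"dx":0,"dy":0,"dz":-1,"turn":0},{"dx":0,"dy":0,"dz":-1,"turn":0},{"dx":0,"dy":0,"dz":-1,"turn":0},{"dx":0,"dy":0,"dz":-1,"turn":0},{"dx":0,"dy":0,"dz":-0.5,"turn":0}]'
```

```text
clock: 7.28
tool_pos: [482.9, -69.1, 127.6]
eef_rot: [-3.139, 0.001, 1.572]
wrist_force: [-0.6, -0.2, -0.2]
width: 93.9
finger_force: 0.0
clock: 8.28
tool_pos: [483.6, -69.0, 128.9]
eef_rot: [-3.142, 0.0, 1.573]
wrist_force: [-0.3, 1.1, 1.1]
width: 35.6
finger_force: 12.0
clock: 9.02
tool_pos: [483.8, -69.0, 230.2]
eef_rot: [3.14, -0.0, 1.573]
wrist_force: [-0.8, 0.4, -0.6]
width: 36.2
finger_force: 12.0
```

```bash
python3 -m jog '[{"dx":-0.95,"dy":-0.23,"dz":0,"turn":0},{"dx":-0.95,"dy":-0.23,"dz":0,"turn":0},{"dx":-0.95,"dy":-0.23,"dz":0,"turn":0},{"dx":-0.95,"dy":-0.23,"dz":0,"turn":0},{"dx":-0.95,"dy":-0.23,"dz":0,"turn":0},{"dx":-0.95,"dy":-0.23,"dz":0,"turn":0},{"dx":-0.95,"dy":-0.23,"dz":0,"turn":0},{"dx":-0.95,"dy":-0.23,"dz":0,"turn":0}]'
python3 -m jog '[{"dx":-0.95,"dy":-0.23,"dz":0,"turn":0},{"dx":-0.95,"dy":-0.23,"dz":0,"turn":0},{"dx":-0.95,"dy":-0.23,"dz":0,"turn":0},{"dx":-0.95,"dy":-0.23,"dz":0,"turn":0},{"dx":-0.95,"dy":-0.2,"dz":0,"turn":0},{"dx":-0.95,"dy":-0.2,"dz":0,"turn":0},{"dx":0,"dy":0,"dz":0.5,"turn":0},{"dx":0,"dy":0,"dz":0.9,"turn":0}]'
python3 -m jog '[{"dx":0,"dy":0,"dz":1,"turn":0},{"dx":0,"dy":0,"dz":1,"turn":0},{"dx":0,"dy":0,"dz":0.9,"turn":0},{"dx":0,"dy":0,"dz":0.5,"turn":0},{"dx":0,"dy":0,"dz":0.3,"turn":0},{"dx":0,"dy":0,"dz":0.1,"turn":0},{"dx":0,"dy":0,"dz":0,"turn":0}]'
```

```text
clock: 10.02
tool_pos: [446.7, -221.6, 228.8]
eef_rot: [-3.141, -0.0, 1.573]
wrist_force: [-0.4, 0.2, -0.0]
width: 35.8
finger_force: 12.0
clock: 11.02
tool_pos: [421.1, -334.5, 200.1]
eef_rot: [3.141, -0.0, 1.573]
wrist_force: [0.5, 1.0, -1.4]
width: 35.8
finger_force: 12.0
clock: 11.9
tool_pos: [421.0, -335.3, 125.2]
eef_rot: [3.141, 0.0, 1.573]
wrist_force: [-1.0, -0.3, -1.6]
width: 36.0
finger_force: 12.0
```

```bash
python3 -m jog '[{"dx":0,"dy":0,"dz":0.03,"turn":0},{"dx":0,"dy":0,"dz":0,"turn":0},{"dx":0,"dy":0,"dz":0,"turn":0},{"dx":0,"dy":0,"dz":0,"turn":0},{"dx":0,"dy":0,"dz":0,"turn":0}]' 1
python3 -m jog '[{"dx":0,"dy":0,"dz":-0.5,"turn":0},{"dx":0,"dy":0,"dz":-1,"turn":0},{"dx":0,"dy":0,"dz":-1,"turn":0},{"dx":0,"dy":0,"dz":-1,"turn":0},{"dx":0,"dy":0,"dz":-1,"turn":0},{"dx":0,"dy":0,"dz":-0.5,"turn":0}]'
python3 -m jog '[{"dx":1,"dy":0.2,"dz":0,"turn":0},{"dx":1,"dy":0.2,"dz":0,"turn":0},{"dx":1,"dy":0.2,"dz":0,"turn":0},{"dx":1,"dy":0.2,"dz":0,"turn":0},{"dx":1,"dy":0.2,"dz":0,"turn":0},{"dx":1,"dy":0.2,"dz":0,"turn":0},{"dx":1,"dy":0.2,"dz":0,"turn":0},{"dx":1,"dy":0.2,"dz":0,"turn":0}]'
python3 -m jog '[{"dx":1,"dy":0.2,"dz":0,"turn":0},{"dx":1,"dy":0.2,"dz":0,"turn":0},{"dx":1,"dy":0.2,"dz":0,"turn":0},{"dx":1,"dy":0.2,"dz":0,"turn":0},{"dx":1,"dy":0.2,"dz":0,"turn":0},{"dx":1,"dy":0.2,"dz":0,"turn":0},{"dx":1,"dy":0.2,"dz":0,"turn":0},{"dx":0.9,"dy":0.12,"dz":0,"turn":0}]'
python3 - <<'E'
from h import *
p,d=eyes.capture("side"); W=cloud("side",d)
np.set_printoptions(precision=1,suppress=True)
for t in ["gouache_pot","stamp","ink_bottle"]:
    for r in eyes.masks_of(t,"side")[:2]:
        P=W[r["region"]&(d>0)]; print(t,round(r["p"],2),r["point"],np.median(P,0),np.percentile(P,[3,97],axis=0))
print(manip.observe()["tool_pos"])
E
```

```text
clock: 12.52
tool_pos: [420.9, -335.1, 124.3]
eef_rot: [-3.142, 0.0, 1.573]
wrist_force: [0.7, 0.2, -0.1]
width: 82.4
finger_force: 0.0
clock: 13.28
tool_pos: [421.1, -335.3, 225.7]
eef_rot: [3.14, 0.0, 1.573]
wrist_force: [0.3, 0.3, 0.0]
width: 94.1
finger_force: 0.0
clock: 14.28
tool_pos: [452.5, -174.4, 224.3]
eef_rot: [-3.141, -0.0, 1.573]
wrist_force: [0.3, 0.8, 0.1]
width: 94.2
finger_force: 0.0
clock: 15.28
tool_pos: [482.6, -16.3, 224.3]
eef_rot: [-3.141, 0.0, 1.573]
wrist_force: [1.1, 0.1, -0.5]
width: 93.8
finger_force: 0.0
gouache_pot 0.73 [267.3, 169.6] [463.8 278.1   3.4] [[432.3 206.8  -1.1]
 [494.2 360.3   8. ]]
gouache_pot 0.62 [364.3, 318.7] [ 417.3 -344.3   40.9] [[ 405.2 -354.     4.9]
 [ 436.9 -318.4   46.8]]
stamp 0.56 [318.4, 213.6] [482.6 -27.1  30.6] [[468.4 -37.5  12.1]
 [502.   -0.7  68.9]]
ink_bottle 0.73 [309.3, 195.4] [479.7  23.   56.5] [[469.8  15.3  16.3]
 [495.5  37.6  86.7]]
[482.5 -17.3 224.3]
```

```bash
python3 -m jog '[{"dx":0,"dy":0.05,"dz":0.9,"turn":0},{"dx":0,"dy":0,"dz":0.9,"turn":0},{"dx":0,"dy":0,"dz":0.9,"turn":0},{"dx":0,"dy":0,"dz":0.9,"turn":0},{"dx":0,"dy":0,"dz":0.76,"turn":0},{"dx":0,"dy":0,"dz":0,"turn":0}]'
python3 -m jog '[{"dx":0,"dy":0,"dz":0,"turn":0},{"dx":0,"dy":0,"dz":0,"turn":0},{"dx":0,"dy":0,"dz":0,"turn":0},{"dx":0,"dy":0,"dz":0,"turn":0},{"dx":0,"dy":0,"dz":0,"turn":0},{"dx":0,"dy":0,"dz":0,"turn":0},{"dx":0,"dy":0,"dz":0,"turn":0},{"dx":0,"dy":0,"dz":0,"turn":0}]' -1 12
python3 -m jog '[{"dx":0,"dy":0,"dz":-0.5,"turn":0},{"dx":0,"dy":0,"dz":-1,"turn":0},{"dx":0,"dy":0,"dz":-1,"turn":0},{"dx":0,"dy":0,"dz":-1,"turn":0},{"dx":0,"dy":0,"dz":-1,"turn":0},{"dx":0,"dy":0,"dz":-0.5,"turn":0}]'
```

```text
clock: 16.23
tool_pos: [483.2, -17.6, 136.4]
eef_rot: [-3.14, 0.001, 1.572]
wrist_force: [-0.1, -0.2, 0.5]
width: 94.2
finger_force: 0.0
clock: 17.23
tool_pos: [483.7, -17.0, 137.0]
eef_rot: [-3.141, 0.0, 1.573]
wrist_force: [-0.0, 0.4, -1.1]
width: 23.5
finger_force: 12.0
clock: 17.98
tool_pos: [483.9, -17.0, 238.4]
eef_rot: [3.14, -0.001, 1.573]
wrist_force: [1.3, 0.3, -0.2]
width: 23.6
finger_force: 12.0
```

```bash
python3 -m jog '[{"dx":-0.98,"dy":-0.22,"dz":0,"turn":0},{"dx":-0.98,"dy":-0.22,"dz":0,"turn":0},{"dx":-0.98,"dy":-0.22,"dz":0,"turn":0},{"dx":-0.98,"dy":-0.22,"dz":0,"turn":0},{"dx":-0.98,"dy":-0.22,"dz":0,"turn":0},{"dx":-0.98,"dy":-0.22,"dz":0,"turn":0},{"dx":-0.98,"dy":-0.22,"dz":0,"turn":0},{"dx":-0.98,"dy":-0.22,"dz":0,"turn":0}]'
python3 -m jog '[{"dx":-0.98,"dy":-0.22,"dz":0,"turn":0},{"dx":-0.98,"dy":-0.22,"dz":0,"turn":0},{"dx":-0.98,"dy":-0.22,"dz":0,"turn":0},{"dx":-0.98,"dy":-0.22,"dz":0,"turn":0},{"dx":-0.98,"dy":-0.22,"dz":0,"turn":0},{"dx":0,"dy":0,"dz":0.5,"turn":0},{"dx":0,"dy":0,"dz":0.9,"turn":0}]'
python3 -m jog '[{"dx":0,"dy":0,"dz":1,"turn":0},{"dx":0,"dy":0,"dz":1,"turn":0},{"dx":0,"dy":0,"dz":0.9,"turn":0},{"dx":0,"dy":0,"dz":0.5,"turn":0},{"dx":0,"dy":0,"dz":0.28,"turn":0},{"dx":0,"dy":0,"dz":0.08,"turn":0},{"dx":0,"dy":0,"dz":0,"turn":0}]'
```

```text
clock: 18.98
tool_pos: [448.4, -174.4, 237.1]
eef_rot: [-3.141, -0.0, 1.573]
wrist_force: [0.6, 0.4, -0.5]
width: 23.3
finger_force: 12.0
clock: 19.85
tool_pos: [427.2, -271.3, 208.3]
eef_rot: [3.141, -0.0, 1.573]
wrist_force: [0.4, 1.1, -0.7]
width: 23.9
finger_force: 12.0
clock: 20.72
tool_pos: [427.1, -272.0, 134.2]
eef_rot: [3.141, 0.0, 1.573]
wrist_force: [0.0, -0.0, -0.9]
width: 23.1
finger_force: 12.0
```

```bash
python3 -m jog '[{"dx":0,"dy":0,"dz":0.03,"turn":0},{"dx":0,"dy":0,"dz":0,"turn":0},{"dx":0,"dy":0,"dz":0,"turn":0},{"dx":0,"dy":0,"dz":0,"turn":0},{"dx":0,"dy":0,"dz":0,"turn":0}]' 1
python3 -m jog '[{"dx":0,"dy":0,"dz":-0.5,"turn":0},{"dx":0,"dy":0,"dz":-1,"turn":0},{"dx":0,"dy":0,"dz":-1,"turn":0},{"dx":0,"dy":0,"dz":-1,"turn":0},{"dx":0,"dy":0,"dz":-1,"turn":0},{"dx":0,"dy":0,"dz":-0.5,"turn":0}]'
python3 -m jog '[{"dx":1,"dy":0.18,"dz":0,"turn":0},{"dx":1,"dy":0.18,"dz":0,"turn":0},{"dx":1,"dy":0.18,"dz":0,"turn":0},{"dx":1,"dy":0.18,"dz":0,"turn":0},{"dx":1,"dy":0.18,"dz":0,"turn":0},{"dx":1,"dy":0.18,"dz":0,"turn":0},{"dx":1,"dy":0.18,"dz":0,"turn":0},{"dx":1,"dy":0.18,"dz":0,"turn":0}]'
python3 -m jog '[{"dx":1,"dy":0.18,"dz":0,"turn":0},{"dx":1,"dy":0.18,"dz":0,"turn":0},{"dx":1,"dy":0.18,"dz":0,"turn":0},{"dx":1,"dy":0.18,"dz":0,"turn":0},{"dx":1,"dy":0.18,"dz":0,"turn":0},{"dx":1,"dy":0.18,"dz":0,"turn":0},{"dx":0.8,"dy":0.18,"dz":0,"turn":0},{"dx":0.5,"dy":0.1,"dz":0,"turn":0}]'
python3 - <<'E'
from h import *
p,d=eyes.capture("side"); W=cloud("side",d)
np.set_printoptions(precision=1,suppress=True)
for t in ["stamp","ink_bottle"]:
    for r in eyes.masks_of(t,"side")[:2]:
        P=W[r["region"]&(d>0)]; print(t,round(r["p"],2),r["point"],np.median(P,0),np.percentile(P,[3,97],axis=0))
print(manip.observe()["tool_pos"])
cv2.imwrite("pics/s2.png",cv2.resize(p[130:370,230:430,::-1],None,fx=2.5,fy=2.5))
E
```

```text
clock: 21.35
tool_pos: [427.0, -271.9, 133.3]
eef_rot: [-3.142, 0.0, 1.573]
wrist_force: [0.5, 0.3, 0.0]
width: 69.8
finger_force: 0.0
clock: 22.1
tool_pos: [427.2, -272.1, 234.6]
eef_rot: [3.14, 0.0, 1.573]
wrist_force: [0.1, 0.8, 0.1]
width: 94.0
finger_force: 0.0
clock: 23.1
tool_pos: [455.4, -111.2, 233.3]
eef_rot: [-3.141, -0.0, 1.573]
wrist_force: [-0.8, 0.4, -0.4]
width: 94.0
finger_force: 0.0
clock: 24.1
tool_pos: [482.5, 34.9, 233.3]
eef_rot: [-3.141, 0.0, 1.573]
wrist_force: [-0.4, 0.3, -0.0]
width: 94.4
finger_force: 0.0
stamp 0.71 [350.6, 292.4] [ 424.6 -280.9   26.8] [[ 411.7 -291.6    6.2]
 [ 445.8 -258.1   65.6]]
ink_bottle 0.85 [312.0, 194.6] [481.8  21.9  52.2] [[470.   14.7  13.4]
 [499.6  38.3  86.8]]
ink_bottle 0.49 [336.0, 217.5] [522.  -35.7  17.6] [[516.  -83.1  10. ]
 [533.4  29.2  24.5]]
[482.4  34.2 233.2]
```

View pics/s2.png

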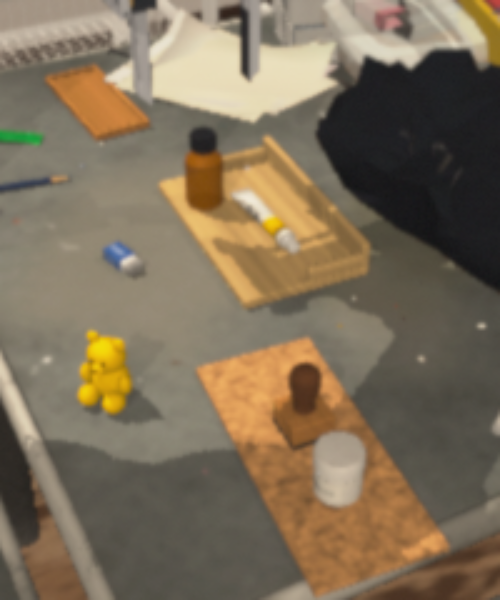

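Stamp (302,405) and pot (340,470) stand upright on the mat, and the bottle is under the gripper.

```bash
python3 -m jog '[{"dx":0,"dy":0.05,"dz":0.9,"turn":0},{"dx":0,"dy":0,"dz":0.9,"turn":0},{"dx":0,"dy":0,"dz":0.9,"turn":0},{"dx":0,"dy":0,"dz":0.9,"turn":0},{"dx":0,"dy":0,"dz":0.9,"turn":0},{"dx":0,"dy":0,"dz":0.7,"turn":0},{"dx":0,"dy":0,"dz":0,"turn":0}]'
python3 -m jog '[{"dx":0,"dy":0,"dz":0,"turn":0},{"dx":0,"dy":0,"dz":0,"turn":0},{"dx":0,"dy":0,"dz":0,"turn":0},{"dx":0,"dy":0,"dz":0,"turn":0},{"dx":0,"dy":0,"dz":0,"turn":0},{"dx":0,"dy":0,"dz":0,"turn":0},{"dx":0,"dy":0,"dz":0,"turn":0},{"dx":0,"dy":0,"dz":0,"turn":0}]' -1 15
python3 -m jog '[{"dx":0,"dy":0,"dz":-0.5,"turn":0},{"dx":0,"dy":0,"dz":-1,"turn":0},{"dx":0,"dy":0,"dz":-1,"turn":0},{"dx":0,"dy":0,"dz":-1,"turn":0},{"dx":0,"dy":0,"dz":-1,"turn":0},{"dx":0,"dy":0,"dz":-0.5,"turn":0}]'
```

```text
clock: 25.12
tool_pos: [483.0, 33.6, 128.7]
eef_rot: [-3.14, 0.001, 1.572]
wrist_force: [-1.3, 0.1, 0.3]
width: 94.3
finger_force: 0.0
clock: 26.12
tool_pos: [483.5, 34.2, 129.3]
eef_rot: [3.141, 0.0, 1.573]
wrist_force: [0.2, 0.2, 1.1]
width: 36.3
finger_force: 15.0
clock: 26.88
tool_pos: [483.5, 34.2, 230.5]
eef_rot: [3.141, -0.001, 1.573]
wrist_force: [-0.8, 0.4, -0.3]
width: 35.8
finger_force: 15.0
```

```bash
python3 -m jog '[{"dx":-1,"dy":-0.22,"dz":0,"turn":0},{"dx":-1,"dy":-0.22,"dz":0,"turn":0},{"dx":-1,"dy":-0.22,"dz":0,"turn":0},{"dx":-1,"dy":-0.22,"dz":0,"turn":0},{"dx":-1,"dy":-0.22,"dz":0,"turn":0},{"dx":-1,"dy":-0.22,"dz":0,"turn":0},{"dx":-1,"dy":-0.22,"dz":0,"turn":0},{"dx":-1,"dy":-0.22,"dz":0,"turn":0}]'
python3 -m jog '[{"dx":-1,"dy":-0.22,"dz":0,"turn":0},{"dx":-1,"dy":-0.2,"dz":0,"turn":0},{"dx":-1,"dy":-0.2,"dz":0,"turn":0},{"dx":-1,"dy":-0.2,"dz":0,"turn":0},{"dx":-0.1,"dy":0,"dz":0,"turn":0},{"dx":0,"dy":0,"dz":0.5,"turn":0},{"dx":0,"dy":0,"dz":0.9,"turn":0}]'
python3 -m jog '[{"dx":0,"dy":0,"dz":1,"turn":0},{"dx":0,"dy":0,"dz":1,"turn":0},{"dx":0,"dy":0,"dz":0.9,"turn":0},{"dx":0,"dy":0,"dz":0.5,"turn":0},{"dx":0,"dy":0,"dz":0.28,"turn":0},{"dx":0,"dy":0,"dz":0.09,"turn":0},{"dx":0,"dy":0,"dz":0,"turn":0}]'
```

```text
clock: 27.88
tool_pos: [447.3, -127.5, 228.7]
eef_rot: [-3.14, 0.0, 1.572]
wrist_force: [-0.0, 0.4, -1.3]
width: 36.3
finger_force: 15.0
clock: 28.75
tool_pos: [432.4, -207.3, 200.5]
eef_rot: [3.141, -0.0, 1.574]
wrist_force: [0.6, -0.3, -0.6]
width: 36.6
finger_force: 15.0
clock: 29.62
tool_pos: [432.4, -208.0, 126.1]
eef_rot: [3.141, 0.0, 1.573]
wrist_force: [0.7, -1.0, -0.4]
width: 36.3
finger_force: 15.0
```

```bash
python3 -m jog '[{"dx":0,"dy":0,"dz":0.03,"turn":0},{"dx":0,"dy":0,"dz":0,"turn":0},{"dx":0,"dy":0,"dz":0,"turn":0},{"dx":0,"dy":0,"dz":0,"turn":0},{"dx":0,"dy":0,"dz":0,"turn":0}]' 1
python3 -m jog '[{"dx":0,"dy":0,"dz":-0.5,"turn":0},{"dx":0,"dy":0,"dz":-1,"turn":0},{"dx":0,"dy":0,"dz":-1,"turn":0},{"dx":0,"dy":0,"dz":-1,"turn":0},{"dx":0,"dy":0,"dz":-1,"turn":0},{"dx":0,"dy":0,"dz":-0.5,"turn":0}]'
python3 - <<'E'
from h import *
np.set_printoptions(precision=1,suppress=True)
for cam in ("top","side"):
    p,d=eyes.capture(cam); W=cloud(cam,d)
    for t in ["paint_tube","ink_bottle","tube_tray"]:
        for r in eyes.masks_of(t,cam)[:2]:
            P=W[r["region"]&(d>0)]; rc=cv2.minAreaRect(P[:,:2].astype(np.float32)); print(cam,t,round(r["p"],2),r["point"],np.median(P,0),np.percentile(P,[3,97],axis=0).ravel(),np.array(rc[0]),np.array(rc[1]),rc[2])
    s=p[130:270,170:490] if cam=="top" else p[130:370,230:430]
    cv2.imwrite(f"pics/{cam}3.png",cv2.resize(s[:,:,::-1],None,fx=2.5,fy=2.5))
print(manip.observe()["tool_pos"])
E
```

```text
clock: 30.25
tool_pos: [432.2, -207.9, 125.3]
eef_rot: [-3.142, 0.0, 1.573]
wrist_force: [-0.1, -0.7, -0.6]
width: 82.9
finger_force: 0.0
clock: 31.0
tool_pos: [432.5, -208.0, 226.6]
eef_rot: [3.14, -0.0, 1.573]
wrist_force: [0.8, -0.3, 0.0]
width: 94.0
finger_force: 0.0
top paint_tube 0.79 [224.1, 269.6] [336.6 263.    8.8] [288.  234.9   2.3 381.  291.1  16.9] [333. 265.] [ 20.2 116.4] 60.92618179321289
top paint_tube 0.65 [334.4, 198.0] [522.7 -23.3  19. ] [515.1 -76.5  11.6 531.9  27.8  26.6] [523.7 -25.7] [112.5  17.6] 89.09830474853516
top tube_tray 0.9 [218.2, 223.4] [463.7 288.9   5.7] [431.5 213.9   0.3 495.4 359.8  11.5] [463.9 286.5] [ 70.4 157. ] 2.8654494285583496
side paint_tube 0.59 [337.6, 216.6] [522.3 -39.1  18.1] [516.4 -83.9  10.5 531.4  29.2  24.6] [523.2 -26.2] [119.   18.3] 88.69380187988281
side paint_tube 0.56 [224.0, 183.5] [331.2 262.5   4.9] [286.5 232.5  -1.8 381.  289.7  13.1] [337.9 270.7] [ 39.3 118.4] 57.713809967041016
side ink_bottle 0.8 [337.5, 266.2] [ 427.7 -219.1   50.9] [ 416.2 -226.7   10.   446.5 -201.2   83.3] [ 439.5 -170.2] [117.5  34.3] 79.7020034790039
side tube_tray 0.78 [267.0, 168.4] [463.2 284.6   3.3] [431.9 207.2  -1.5 494.7 360.4   8.2] [467.1 292.1] [ 74.4 177.7] 2.069986343383789
[ 432.  -207.9  224.8]
```

View pics/side3.png

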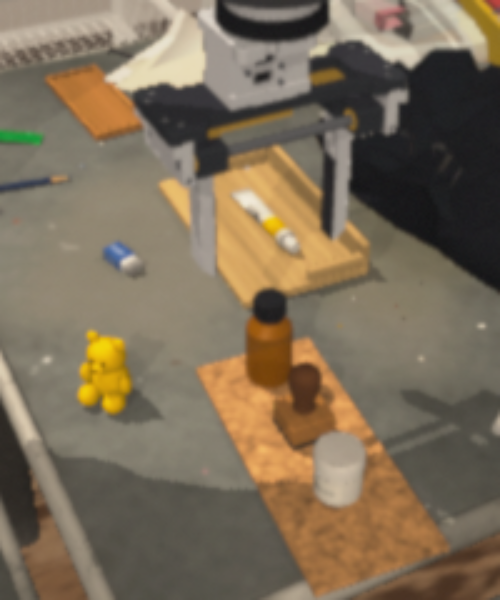

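View pics/top3.png

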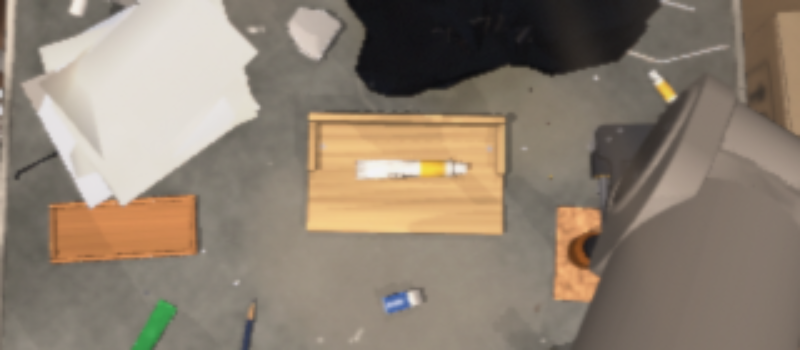

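The three stand upright on the mat, and the tube is undisturbed at (265,220) in the side crop. Before reaching in, I'll check how close the cloth comes to the gripper body.

```bash
python3 - <<'E'
from h import *
p,d=eyes.capture("top"); W=cloud("top",d)
for y0 in (-100,-60,-20,20,60):
  for x0 in range(580,680,20):
    m=(abs(W[...,0]-x0)<10)&(abs(W[...,1]-y0)<20)&(d>0); print(x0,y0,round(float(np.percentile(W[m][:,2],98))),end=" | ")
  print()
E
```

```text
580 -100 38 | 600 -100 4 | 620 -100 81 | 640 -100 89 | 660 -100 101 | 
580 -60 37 | 600 -60 78 | 620 -60 87 | 640 -60 88 | 660 -60 104 | 
580 -20 37 | 600 -20 97 | 620 -20 113 | 640 -20 123 | 660 -20 130 | 
580 20 39 | 600 20 87 | 620 20 114 | 640 20 128 | 660 20 133 | 
580 60 37 | 600 60 4 | 620 60 5 | 640 60 11 | 660 60 18 |
```

```bash
python3 - <<'E'
from h import *
for c in ("top","side"):
  p,d=eyes.capture(c); W=cloud(c,d)
  for x0 in range(590,626,5):
    m=(abs(W[...,0]-x0)<2.5)&(abs(W[...,1]+25)<45)&(d>0)&(W[...,2]<150); print(c,x0,m.sum(),round(float(W[m][:,2].max()) if m.any() else -1),end=" | ")
  print()
E
```

```text
top 590 68 83 | top 595 99 85 | top 600 128 90 | top 605 120 100 | top 610 128 102 | top 615 94 109 | top 620 77 112 | top 625 67 117 | 
side 590 19 75 | side 595 31 76 | side 600 28 62 | side 605 78 83 | side 610 147 79 | side 615 139 85 | side 620 82 86 | side 625 62 86 |
```

```bash
python3 -m jog '[{"dx":1,"dy":0.45,"dz":0,"turn":0},{"dx":1,"dy":0.45,"dz":0,"turn":0},{"dx":1,"dy":0.45,"dz":0,"turn":0},{"dx":1,"dy":0.45,"dz":0,"turn":0},{"dx":1,"dy":0.45,"dz":0,"turn":0},{"dx":1,"dy":0.45,"dz":0,"turn":0},{"dx":1,"dy":0.45,"dz":0,"turn":0},{"dx":1,"dy":0.45,"dz":0,"turn":0}]' 0.06
python3 -m jog '[{"dx":1,"dy":0.45,"dz":0,"turn":0},{"dx":0.15,"dy":0.05,"dz":0.5,"turn":0},{"dx":0,"dy":0,"dz":1,"turn":0},{"dx":0,"dy":0,"dz":1,"turn":0},{"dx":0,"dy":0,"dz":0.5,"turn":0},{"dx":0,"dy":0,"dz":0,"turn":0}]'
```

```text
clock: 32.55
tool_pos: [504.2, -47.0, 225.2]
eef_rot: [-3.141, 0.0, 1.573]
wrist_force: [0.1, 0.6, 0.1]
width: 49.8
finger_force: 0.0
clock: 33.3
tool_pos: [513.5, -25.2, 164.7]
eef_rot: [-3.14, 0.001, 1.572]
wrist_force: [1.4, -0.5, -0.2]
width: 49.7
finger_force: 0.0
```

Remaining descent is 51.7 mm, to TCP z = 113.

```bash
python3 -m jog '[{"dx":0,"dy":0,"dz":0.8,"turn":0},{"dx":0,"dy":0,"dz":0.8,"turn":0},{"dx":0,"dy":0,"dz":0.6,"turn":0},{"dx":0,"dy":0,"dz":0.4,"turn":0},{"dx":0,"dy":0,"dz":0,"turn":0}]'
python3 -m jog '[{"dx":0,"dy":0,"dz":0,"turn":0},{"dx":0,"dy":0,"dz":0,"turn":0},{"dx":0,"dy":0,"dz":0,"turn":0},{"dx":0,"dy":0,"dz":0,"turn":0},{"dx":0,"dy":0,"dz":0,"turn":0},{"dx":0,"dy":0,"dz":0,"turn":0}]' -1 15
python3 -m jog '[{"dx":0,"dy":0,"dz":-0.5,"turn":0},{"dx":0,"dy":-0.2,"dz":-1,"turn":0},{"dx":0,"dy":-0.2,"dz":-1,"turn":0},{"dx":0,"dy":-0.2,"dz":-1,"turn":0},{"dx":0,"dy":0,"dz":0,"turn":0}]'
python3 - <<'E'
from h import *
np.set_printoptions(precision=1,suppress=True)
p,d=eyes.capture("side"); W=cloud("side",d)
for r in eyes.masks_of("paint_tube","side")[:3]:
    P=W[r["region"]&(d>0)]; rc=cv2.minAreaRect(P[:,:2].astype(np.float32)); print(round(r["p"],2),r["point"],np.median(P,0),np.percentile(P,[3,97],axis=0).ravel(),np.array(rc[0]),np.array(rc[1]),rc[2])
cv2.imwrite("pics/s4.png",cv2.resize(p[130:290,230:430,::-1],None,fx=3,fy=3))
E
```

```text
clock: 33.92
tool_pos: [513.7, -24.9, 112.7]
eef_rot: [-3.141, 0.0, 1.573]
wrist_force: [0.3, 0.1, 0.1]
width: 50.1
finger_force: 0.0
clock: 34.67
tool_pos: [514.1, -24.7, 113.4]
eef_rot: [3.141, -0.0, 1.573]
wrist_force: [0.6, 0.9, 4.6]
width: 17.6
finger_force: 15.0
clock: 35.3
tool_pos: [502.2, -24.7, 184.6]
eef_rot: [3.14, -0.001, 1.573]
wrist_force: [0.3, 0.0, -0.8]
width: 17.4
finger_force: 14.3
0.72 [332.8, 194.6] [499.7 -56.3  91.4] [494.1 -82.5  84.2 510.  -15.5  95.3] [514.8  -6.3] [161.   21.7] 73.061767578125
0.67 [224.3, 181.5] [328.4 262.8   5.4] [286.7 233.2  -0.9 377.9 290.   12.8] [337.7 270.4] [ 37.7 114. ] 58.718875885009766
0.58 [437.6, 288.4] [ 589.6 -320.6    4.9] [ 562.9 -340.6   -0.3  623.7 -294.7   10.1] [ 596.  -316.9] [83.1 14.2] 34.883384704589844
```

View pics/s4.png

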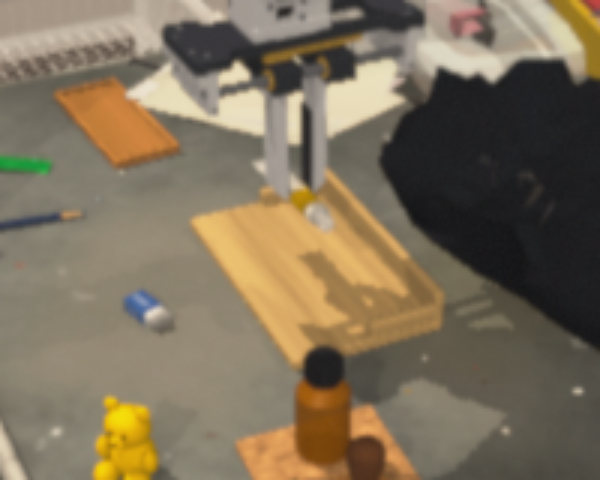

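The tube is held near its middle, roughly level, above the stand.

```bash
python3 -m jog '[{"dx":0.97,"dy":-0.12,"dz":0,"turn":0},{"dx":0.97,"dy":-0.12,"dz":0,"turn":0},{"dx":0.97,"dy":-0.12,"dz":0,"turn":0},{"dx":0.97,"dy":-0.12,"dz":0,"turn":0},{"dx":0.97,"dy":-0.12,"dz":0,"turn":0},{"dx":0.97,"dy":-0.12,"dz":0,"turn":0},{"dx":0.97,"dy":-0.12,"dz":0,"turn":0},{"dx":0.97,"dy":-0.12,"dz":0,"turn":0}]'
python3 -m jog '[{"dx":0.98,"dy":-0.12,"dz":0,"turn":0},{"dx":0.98,"dy":-0.12,"dz":0,"turn":0},{"dx":0.98,"dy":-0.12,"dz":0,"turn":0},{"dx":0.98,"dy":-0.12,"dz":0,"turn":0},{"dx":0.98,"dy":-0.12,"dz":0,"turn":0},{"dx":0.98,"dy":-0.12,"dz":0,"turn":0},{"dx":0.98,"dy":-0.12,"dz":0,"turn":0},{"dx":0.98,"dy":-0.12,"dz":0,"turn":-0.87}]'
python3 -m jog '[{"dx":0,"dy":0,"dz":0.5,"turn":0},{"dx":0,"dy":0,"dz":1,"turn":0},{"dx":0,"dy":0,"dz":0.8,"turn":0},{"dx":0,"dy":0,"dz":0.5,"turn":0},{"dx":0,"dy":0,"dz":0,"turn":0}]'
python3 - <<'E'
from h import *
np.set_printoptions(precision=1,suppress=True)
p,d=eyes.capture("side"); cv2.imwrite("pics/s5.png",cv2.resize(p[90:240,190:390,::-1],None,fx=4,fy=4))
E
```

```text
clock: 36.4
tool_pos: [482.0, 130.9, 182.5]
eef_rot: [-3.14, 0.001, 1.573]
wrist_force: [-0.7, 0.3, 0.3]
width: 17.5
finger_force: 14.3
clock: 37.4
tool_pos: [462.6, 288.6, 183.2]
eef_rot: [-3.142, 0.0, 1.646]
wrist_force: [0.3, -0.4, -0.5]
width: 18.0
finger_force: 14.3
clock: 38.02
tool_pos: [462.8, 286.7, 126.6]
eef_rot: [-3.141, 0.001, 1.642]
wrist_force: [-0.4, -0.4, -0.2]
width: 17.4
finger_force: 14.3
```

View pics/s5.png

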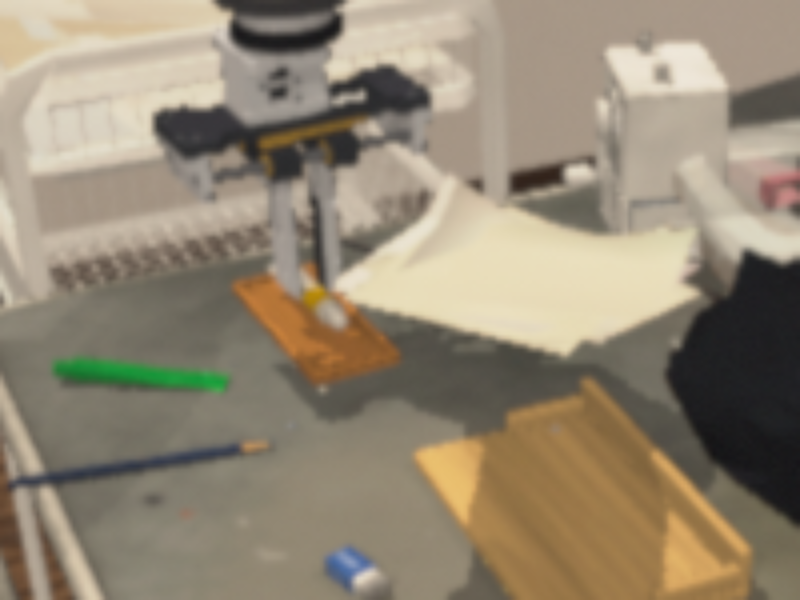

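The tube hangs over the tray, aligned with it. I'll lower it and open just enough to release.

```bash
python3 -m jog '[{"dx":0,"dy":0,"dz":0.5,"turn":0},{"dx":0,"dy":0,"dz":0.3,"turn":0},{"dx":0,"dy":0,"dz":0.12,"turn":0},{"dx":0,"dy":0,"dz":0,"turn":0},{"dx":0,"dy":0,"dz":0,"turn":0}]'
python3 -m jog '[{"dx":0,"dy":0,"dz":0,"turn":0},{"dx":0,"dy":0,"dz":0,"turn":0},{"dx":0,"dy":0,"dz":0,"turn":0}]' -0.3
python3 -m jog '[{"dx":0,"dy":0,"dz":-0.3,"turn":0},{"dx":0,"dy":0,"dz":-1,"turn":0},{"dx":0,"dy":0,"dz":-1,"turn":0},{"dx":0,"dy":0,"dz":-1,"turn":0},{"dx":0,"dy":0,"dz":-1,"turn":0},{"dx":0,"dy":0,"dz":-1,"turn":0},{"dx":0,"dy":0,"dz":-0.7,"turn":0.87}]' 1
python3 -m jog '[{"dx":-1,"dy":0,"dz":0,"turn":0},{"dx":-1,"dy":0,"dz":0,"turn":0},{"dx":-1,"dy":0,"dz":0,"turn":0},{"dx":-1,"dy":0,"dz":0,"turn":0},{"dx":-1,"dy":0,"dz":0,"turn":0},{"dx":-1,"dy":0,"dz":0,"turn":0},{"dx":-1,"dy":0,"dz":0,"turn":0},{"dx":-1,"dy":0,"dz":0,"turn":0}]'
python3 - <<'E'
from h import *
np.set_printoptions(precision=1,suppress=True)
for c in ("top","side"):
  p,d=eyes.capture(c); W=cloud(c,d)
  for t in ["paint_tube","tube_tray"]:
   for r in eyes.masks_of(t,c)[:3]:
    P=W[r["region"]&(d>0)]; rc=cv2.minAreaRect(P[:,:2].astype(np.float32)); print(c,t,round(r["p"],2),r["point"],np.percentile(P,[3,97],axis=0).ravel(),np.array(rc[0]),np.array(rc[1]),rc[2])
  if c=="side": cv2.imwrite("pics/s6.png",cv2.resize(p[90:370,190:440,::-1],None,fx=2.1,fy=2.1))
E
```

```text
clock: 38.7
tool_pos: [462.9, 287.2, 108.9]
eef_rot: [3.141, -0.0, 1.642]
wrist_force: [-1.1, 0.3, 0.3]
width: 18.2
finger_force: 14.3
clock: 39.08
tool_pos: [462.9, 287.2, 108.9]
eef_rot: [3.142, -0.0, 1.642]
wrist_force: [0.1, 0.4, 1.1]
width: 33.1
finger_force: 0.0
clock: 39.95
tool_pos: [463.1, 287.1, 230.2]
eef_rot: [3.141, -0.001, 1.571]
wrist_force: [-0.0, 0.2, -0.4]
width: 93.7
finger_force: 0.0
clock: 40.95
tool_pos: [463.2, 125.9, 228.9]
eef_rot: [3.142, 0.0, 1.573]
wrist_force: [0.6, -0.4, 0.4]
width: 94.0
finger_force: 0.0
top paint_tube 0.71 [437.5, 168.6] [ 563.5 -338.5   -0.6  620.9 -292.    13. ] [ 595. -316.] [81.3 18.2] 35.273216247558594
top tube_tray 0.53 [191.5, 226.7] [429.6 343.7  -1.  486.5 368.8  13.8] [426.1 272.4] [215.2  56. ] 68.6809310913086
side paint_tube 0.76 [221.0, 181.6] [286.5 237.3  -0.1 376.1 287.9  13.1] [332.7 266. ] [ 24.2 113.6] 59.74318313598633
side paint_tube 0.75 [436.9, 289.9] [ 564.6 -340.9   -0.9  621.6 -295.4   10.2] [ 593.4 -316.5] [79.2 15.8] 37.86420440673828
side paint_tube 0.72 [358.6, 332.8] [ 373.2 -406.6    2.3  473.  -192.9    6.6] [ 425.1 -294.6] [231.  100.5] 85.69866180419922
side tube_tray 0.81 [265.3, 171.9] [432.4 206.1   0.1 495.3 357.8   8. ] [464.9 283.9] [ 64.7 161.8] 2.9029061794281006
```

View pics/s6.png

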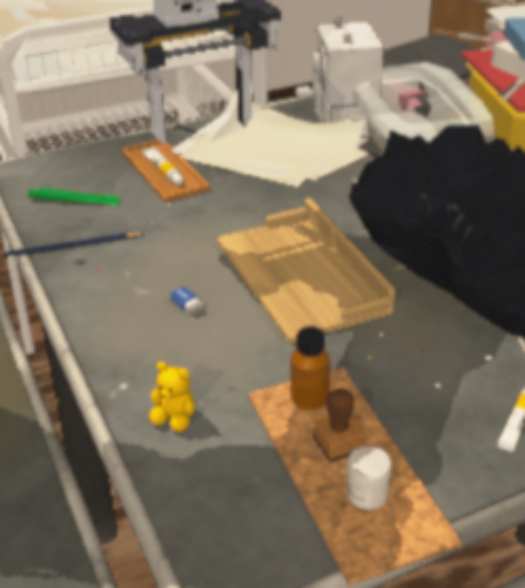

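The tube lies in the tray at (165,165), and all three stand on the mat. Next I'll go back for the bottle.

```bash
python3 -m jog '[{"dx":-1,"dy":-0.1,"dz":0,"turn":0},{"dx":-1,"dy":-0.1,"dz":0,"turn":0},{"dx":-1,"dy":-0.1,"dz":0,"turn":0},{"dx":-1,"dy":-0.1,"dz":0,"turn":0},{"dx":-1,"dy":-0.1,"dz":0,"turn":0},{"dx":-1,"dy":-0.1,"dz":0,"turn":0},{"dx":-1,"dy":-0.1,"dz":0,"turn":0},{"dx":-1,"dy":-0.1,"dz":0,"turn":0}]'
python3 -m jog '[{"dx":-1,"dy":-0.1,"dz":0,"turn":0},{"dx":-1,"dy":-0.1,"dz":0,"turn":0},{"dx":-1,"dy":-0.1,"dz":0,"turn":0},{"dx":-1,"dy":-0.1,"dz":0,"turn":0},{"dx":-1,"dy":-0.1,"dz":0,"turn":0},{"dx":-1,"dy":-0.1,"dz":0,"turn":0},{"dx":-1,"dy":-0.1,"dz":0,"turn":0},{"dx":-1,"dy":-0.04,"dz":0,"turn":0}]'
python3 -m jog '[{"dx":-0.65,"dy":0,"dz":0,"turn":0},{"dx":0,"dy":0,"dz":0,"turn":0}]'
python3 - <<'E'
from h import *
np.set_printoptions(precision=1,suppress=True)
c="top"; p,d=eyes.capture(c); W=cloud(c,d)
for t in ["paint_tube","tube_tray"]:
   for r in eyes.masks_of(t,c)[:3]:
    P=W[r["region"]&(d>0)]; rc=cv2.minAreaRect(P[:,:2].astype(np.float32)); print(c,t,round(r["p"],2),r["point"],np.percentile(P,[3,97],axis=0).ravel(),np.array(rc[0]),np.array(rc[1]),rc[2])
print(manip.observe()["tool_pos"])
E
```

```text
clock: 42.25
tool_pos: [447.2, -34.4, 228.9]
eef_rot: [3.142, -0.0, 1.572]
wrist_force: [0.0, 0.5, -0.6]
width: 93.8
finger_force: 0.0
clock: 43.25
tool_pos: [432.3, -194.3, 228.9]
eef_rot: [3.142, -0.0, 1.572]
wrist_force: [0.1, 0.0, 0.2]
width: 94.1
finger_force: 0.0
clock: 43.5
tool_pos: [432.7, -206.9, 228.9]
eef_rot: [-3.141, 0.0, 1.571]
wrist_force: [0.1, -0.4, -0.0]
width: 94.3
finger_force: 0.0
top paint_tube 0.87 [215.3, 221.8] [453.1 238.3   6.7 471.1 340.8  21.6] [463.1 288.9] [ 19.6 112.9] 2.617901086807251
top paint_tube 0.69 [226.3, 270.2] [290.7 236.5  -0.  378.2 289.   17.6] [333.9 266.2] [ 21.6 110.8] 59.4282112121582
top paint_tube 0.5 [432.3, 165.9] [ 598.5 -310.5    5.4  619.9 -292.5   14.6] [ 610.6 -301.5] [27.  10.6] 38.86160659790039
top tube_tray 0.57 [221.8, 225.5] [431.6 210.7   0.9 494.9 360.5  12.1] [463.2 286.5] [ 68.1 157.2] 1.490760087966919
[ 433.  -205.4  228.8]
```

Measured tube centre (463,289) against tray centre (463,286.5), and the tube top at 21.6 mm is right for lying on the floor.

```bash
python3 -m jog '[{"dx":-0.05,"dy":0,"dz":0.9,"turn":0},{"dx":0,"dy":0,"dz":0.9,"turn":0},{"dx":0,"dy":0,"dz":0.9,"turn":0},{"dx":0,"dy":0,"dz":0.9,"turn":0},{"dx":0,"dy":0,"dz":0.9,"turn":0},{"dx":0,"dy":0,"dz":0.67,"turn":0},{"dx":0,"dy":0,"dz":0,"turn":0}]'
python3 -m jog '[{"dx":0,"dy":0,"dz":0,"turn":0},{"dx":0,"dy":0,"dz":0,"turn":0},{"dx":0,"dy":0,"dz":0,"turn":0},{"dx":0,"dy":0,"dz":0,"turn":0},{"dx":0,"dy":0,"dz":0,"turn":0},{"dx":0,"dy":0,"dz":0,"turn":0},{"dx":0,"dy":0,"dz":0,"turn":0},{"dx":0,"dy":0,"dz":0,"turn":0}]' -1 15
python3 -m jog '[{"dx":0,"dy":0,"dz":-0.5,"turn":0},{"dx":0,"dy":0,"dz":-1,"turn":0},{"dx":0,"dy":0,"dz":-1,"turn":0},{"dx":0,"dy":0,"dz":-1,"turn":0},{"dx":0,"dy":0,"dz":-1,"turn":0},{"dx":0,"dy":0,"dz":-0.5,"turn":0}]'
python3 -m jog '[{"dx":1,"dy":0.2,"dz":0,"turn":0},{"dx":1,"dy":0.2,"dz":0,"turn":0},{"dx":1,"dy":0.2,"dz":0,"turn":0},{"dx":1,"dy":0.2,"dz":0,"turn":0},{"dx":1,"dy":0.2,"dz":0,"turn":0},{"dx":1,"dy":0.2,"dz":0,"turn":0},{"dx":1,"dy":0.2,"dz":0,"turn":0},{"dx":1,"dy":0.2,"dz":0,"turn":0}]'
python3 -m jog '[{"dx":1,"dy":0.2,"dz":0,"turn":0},{"dx":1,"dy":0.2,"dz":0,"turn":0},{"dx":1,"dy":0.2,"dz":0,"turn":0},{"dx":1,"dy":0.2,"dz":0,"turn":0},{"dx":0.1,"dy":0.1,"dz":0,"turn":0},{"dx":0,"dy":0,"dz":0.5,"turn":0},{"dx":0,"dy":0,"dz":0.9,"turn":0},{"dx":0,"dy":0,"dz":0,"turn":0}]'
```

```text
clock: 44.52
tool_pos: [432.8, -206.5, 125.0]
eef_rot: [-3.14, -0.0, 1.573]
wrist_force: [-0.9, 0.4, 0.3]
width: 94.1
finger_force: 0.0
clock: 45.52
tool_pos: [433.0, -206.9, 125.5]
eef_rot: [-3.142, 0.0, 1.573]
wrist_force: [0.3, 0.4, 1.0]
width: 36.4
finger_force: 15.0
clock: 46.28
tool_pos: [433.2, -207.0, 226.7]
eef_rot: [3.14, -0.0, 1.573]
wrist_force: [0.1, 0.2, -0.8]
width: 36.1
finger_force: 15.0
clock: 47.28
tool_pos: [464.6, -46.2, 225.5]
eef_rot: [-3.141, 0.0, 1.573]
wrist_force: [-1.5, 0.0, -0.8]
width: 36.3
finger_force: 15.0
clock: 48.28
tool_pos: [481.6, 34.4, 195.8]
eef_rot: [-3.139, 0.001, 1.571]
wrist_force: [-0.6, -0.3, 0.0]
width: 36.2
finger_force: 15.0
```

```bash
python3 -m jog '[{"dx":0,"dy":0.06,"dz":1,"turn":0},{"dx":0,"dy":0,"dz":1,"turn":0},{"dx":0,"dy":0,"dz":0.7,"turn":0},{"dx":0,"dy":0,"dz":0.4,"turn":0},{"dx":0,"dy":0,"dz":0.2,"turn":0},{"dx":0,"dy":0,"dz":0,"turn":0}]'
```

```text
clock: 49.02
tool_pos: [483.9, 35.1, 131.6]
eef_rot: [3.141, -0.0, 1.572]
wrist_force: [-0.0, 0.1, -0.1]
width: 36.4
finger_force: 15.0
```

```bash
python3 -m jog '[{"dx":0,"dy":0,"dz":0.05,"turn":0},{"dx":0,"dy":0,"dz":0.05,"turn":0},{"dx":0,"dy":0,"dz":0,"turn":0}]'
python3 -m jog '[{"dx":0,"dy":0,"dz":0,"turn":0},{"dx":0,"dy":0,"dz":0,"turn":0},{"dx":0,"dy":0,"dz":0,"turn":0},{"dx":0,"dy":0,"dz":0,"turn":0},{"dx":0,"dy":0,"dz":0,"turn":0}]' 1
python3 -m jog '[{"dx":0,"dy":0,"dz":-0.5,"turn":0},{"dx":0,"dy":0,"dz":-1,"turn":0},{"dx":0,"dy":0,"dz":-1,"turn":0},{"dx":0,"dy":0,"dz":-1,"turn":0},{"dx":0,"dy":0,"dz":-1,"turn":0},{"dx":0,"dy":0,"dz":-0.5,"turn":0}]'
python3 -m jog '[{"dx":-1,"dy":-0.18,"dz":0,"turn":0},{"dx":-1,"dy":-0.18,"dz":0,"turn":0},{"dx":-1,"dy":-0.18,"dz":0,"turn":0},{"dx":-1,"dy":-0.18,"dz":0,"turn":0},{"dx":-1,"dy":-0.18,"dz":0,"turn":0},{"dx":-1,"dy":-0.18,"dz":0,"turn":0},{"dx":-1,"dy":-0.18,"dz":0,"turn":0},{"dx":-1,"dy":-0.18,"dz":0,"turn":0}]'
python3 -m jog '[{"dx":-1,"dy":-0.18,"dz":0,"turn":0},{"dx":-1,"dy":-0.18,"dz":0,"turn":0},{"dx":-1,"dy":-0.18,"dz":0,"turn":0},{"dx":-1,"dy":-0.18,"dz":0,"turn":0},{"dx":-1,"dy":-0.18,"dz":0,"turn":0},{"dx":-1,"dy":-0.18,"dz":0,"turn":0},{"dx":-1,"dy":-0.18,"dz":0,"turn":0},{"dx":-0.3,"dy":-0.13,"dz":0,"turn":0}]'
python3 -m jog '[{"dx":0,"dy":0,"dz":0,"turn":0},{"dx":0,"dy":0,"dz":0,"turn":0}]'
```

```text
clock: 49.4
tool_pos: [483.8, 35.3, 129.6]
eef_rot: [3.141, -0.0, 1.573]
wrist_force: [0.1, 0.1, -0.2]
width: 36.2
finger_force: 15.0
clock: 50.02
tool_pos: [483.8, 35.2, 129.5]
eef_rot: [3.142, 0.0, 1.573]
wrist_force: [-0.7, -0.6, -0.2]
width: 82.9
finger_force: 0.0
clock: 50.78
tool_pos: [484.0, 35.2, 230.8]
eef_rot: [3.14, -0.001, 1.573]
wrist_force: [0.3, -0.3, -0.6]
width: 94.2
finger_force: 0.0
clock: 51.78
tool_pos: [454.2, -126.5, 229.0]
eef_rot: [-3.141, 0.0, 1.572]
wrist_force: [0.3, -0.2, -0.0]
width: 94.0
finger_force: 0.0
clock: 52.78
tool_pos: [426.4, -272.5, 229.0]
eef_rot: [-3.14, 0.0, 1.57]
wrist_force: [-0.5, 0.5, -0.0]
width: 94.1
finger_force: 0.0
clock: 53.02
tool_pos: [427.8, -270.3, 229.3]
eef_rot: [-3.141, -0.0, 1.573]
wrist_force: [0.3, 0.1, -0.3]
width: 94.1
finger_force: 0.0
```

```bash
python3 -m jog '[{"dx":-0.08,"dy":0,"dz":0.9,"turn":0},{"dx":0,"dy":0,"dz":0.9,"turn":0},{"dx":0,"dy":0,"dz":0.9,"turn":0},{"dx":0,"dy":0,"dz":0.9,"turn":0},{"dx":0,"dy":0,"dz":0.8,"turn":0},{"dx":0,"dy":0,"dz":0.4,"turn":0},{"dx":0,"dy":0,"dz":0,"turn":0}]'
python3 -m jog '[{"dx":0,"dy":0,"dz":0,"turn":0},{"dx":0,"dy":0,"dz":0,"turn":0},{"dx":0,"dy":0,"dz":0,"turn":0},{"dx":0,"dy":0,"dz":0,"turn":0},{"dx":0,"dy":0,"dz":0,"turn":0},{"dx":0,"dy":0,"dz":0,"turn":0},{"dx":0,"dy":0,"dz":0,"turn":0},{"dx":0,"dy":0,"dz":0,"turn":0}]' -1 12
python3 -m jog '[{"dx":0,"dy":0,"dz":-0.5,"turn":0},{"dx":0,"dy":0,"dz":-1,"turn":0},{"dx":0,"dy":0,"dz":-1,"turn":0},{"dx":0,"dy":0,"dz":-1,"turn":0},{"dx":0,"dy":0,"dz":-1,"turn":0},{"dx":0,"dy":0,"dz":-0.5,"turn":0}]'
python3 -m jog '[{"dx":1,"dy":0.22,"dz":0,"turn":0},{"dx":1,"dy":0.22,"dz":0,"turn":0},{"dx":1,"dy":0.22,"dz":0,"turn":0},{"dx":1,"dy":0.22,"dz":0,"turn":0},{"dx":1,"dy":0.22,"dz":0,"turn":0},{"dx":1,"dy":0.22,"dz":0,"turn":0},{"dx":1,"dy":0.22,"dz":0,"turn":0},{"dx":1,"dy":0.22,"dz":0,"turn":0}]'
python3 -m jog '[{"dx":1,"dy":0.22,"dz":0,"turn":0},{"dx":1,"dy":0.22,"dz":0,"turn":0},{"dx":1,"dy":0.22,"dz":0,"turn":0},{"dx":1,"dy":0.22,"dz":0,"turn":0},{"dx":0.7,"dy":0.16,"dz":0,"turn":0},{"dx":0,"dy":0,"dz":0.5,"turn":0},{"dx":0,"dy":0,"dz":0.9,"turn":0},{"dx":0,"dy":0,"dz":0,"turn":0}]'
python3 -m jog '[{"dx":0,"dy":0,"dz":0.5,"turn":0},{"dx":0,"dy":0,"dz":0.5,"turn":0},{"dx":0,"dy":0,"dz":0,"turn":0},{"dx":0,"dy":0,"dz":0,"turn":0}]'
```

```text
clock: 53.9
tool_pos: [427.5, -272.6, 133.1]
eef_rot: [-3.141, -0.0, 1.572]
wrist_force: [0.0, 0.7, 1.1]
width: 93.8
finger_force: 0.0
clock: 54.9
tool_pos: [427.8, -272.5, 133.5]
eef_rot: [-3.142, 0.0, 1.573]
wrist_force: [0.1, -0.2, -0.2]
width: 23.1
finger_force: 12.0
clock: 55.65
tool_pos: [427.9, -272.6, 234.7]
eef_rot: [3.14, 0.0, 1.573]
wrist_force: [-0.5, 0.1, -0.8]
width: 23.5
finger_force: 12.0
clock: 56.65
tool_pos: [462.6, -111.7, 233.5]
eef_rot: [-3.141, -0.0, 1.573]
wrist_force: [0.3, -0.2, -0.2]
width: 23.0
finger_force: 12.0
clock: 57.65
tool_pos: [482.4, -19.3, 204.3]
eef_rot: [-3.139, 0.001, 1.572]
wrist_force: [-0.0, -0.2, -0.3]
width: 23.5
finger_force: 12.0
clock: 58.15
tool_pos: [483.3, -18.5, 185.6]
eef_rot: [-3.142, 0.0, 1.573]
wrist_force: [0.0, -0.1, -1.0]
width: 23.6
finger_force: 12.0
```

```bash
python3 -m jog '[{"dx":0.05,"dy":0,"dz":0.9,"turn":0},{"dx":0,"dy":0,"dz":0.8,"turn":0},{"dx":0,"dy":0,"dz":0.4,"turn":0},{"dx":0,"dy":0,"dz":0.2,"turn":0},{"dx":0,"dy":0,"dz":0.06,"turn":0},{"dx":0,"dy":0,"dz":0,"turn":0},{"dx":0,"dy":0,"dz":0,"turn":0}]'
```

```text
clock: 59.02
tool_pos: [483.4, -17.4, 138.6]
eef_rot: [3.141, -0.0, 1.573]
wrist_force: [0.0, 0.2, -1.8]
width: 23.3
finger_force: 12.0
```

```bash
python3 -m jog '[{"dx":0,"dy":0,"dz":0.04,"turn":0},{"dx":0,"dy":0,"dz":0,"turn":0}]'
python3 -m jog '[{"dx":0,"dy":0,"dz":0,"turn":0},{"dx":0,"dy":0,"dz":0,"turn":0},{"dx":0,"dy":0,"dz":0,"turn":0},{"dx":0,"dy":0,"dz":0,"turn":0},{"dx":0,"dy":0,"dz":0,"turn":0}]' 1
python3 -m jog '[{"dx":0,"dy":0,"dz":-0.5,"turn":0},{"dx":0,"dy":0,"dz":-1,"turn":0},{"dx":0,"dy":0,"dz":-1,"turn":0},{"dx":0,"dy":0,"dz":-1,"turn":0},{"dx":0,"dy":0,"dz":-1,"turn":0},{"dx":0,"dy":0,"dz":-0.5,"turn":0}]'
python3 -m jog '[{"dx":-1,"dy":-0.2,"dz":0,"turn":0},{"dx":-1,"dy":-0.2,"dz":0,"turn":0},{"dx":-1,"dy":-0.2,"dz":0,"turn":0},{"dx":-1,"dy":-0.2,"dz":0,"turn":0},{"dx":-1,"dy":-0.2,"dz":0,"turn":0},{"dx":-1,"dy":-0.2,"dz":0,"turn":0},{"dx":-1,"dy":-0.2,"dz":0,"turn":0},{"dx":-1,"dy":-0.2,"dz":0,"turn":0}]'
python3 -m jog '[{"dx":-1,"dy":-0.2,"dz":0,"turn":0},{"dx":-1,"dy":-0.2,"dz":0,"turn":0},{"dx":-1,"dy":-0.2,"dz":0,"turn":0},{"dx":-1,"dy":-0.2,"dz":0,"turn":0},{"dx":-1,"dy":-0.2,"dz":0,"turn":0},{"dx":-1,"dy":-0.2,"dz":0,"turn":0},{"dx":-1,"dy":-0.2,"dz":0,"turn":0},{"dx":-0.9,"dy":-0.12,"dz":0,"turn":0}]'
python3 -m jog '[{"dx":0,"dy":0,"dz":0,"turn":0},{"dx":0,"dy":0,"dz":0,"turn":0}]'
```

```text
clock: 59.28
tool_pos: [483.3, -17.3, 137.5]
eef_rot: [-3.142, -0.0, 1.573]
wrist_force: [-0.4, 0.0, -1.5]
width: 23.5
finger_force: 12.0
clock: 59.9
tool_pos: [483.3, -17.4, 137.5]
eef_rot: [-3.142, 0.0, 1.573]
wrist_force: [-0.8, -0.6, -0.7]
width: 69.9
finger_force: 0.0
clock: 60.65
tool_pos: [483.5, -17.4, 238.7]
eef_rot: [3.14, -0.001, 1.573]
wrist_force: [1.3, -0.5, 0.1]
width: 94.1
finger_force: 0.0
clock: 61.65
tool_pos: [451.3, -178.0, 237.5]
eef_rot: [-3.141, -0.0, 1.573]
wrist_force: [-0.8, -0.7, -0.0]
width: 94.1
finger_force: 0.0
clock: 62.65
tool_pos: [421.1, -336.1, 237.5]
eef_rot: [-3.141, -0.0, 1.572]
wrist_force: [0.2, 0.5, -0.0]
width: 94.0
finger_force: 0.0
clock: 62.9
tool_pos: [421.5, -334.9, 237.4]
eef_rot: [-3.141, -0.0, 1.573]
wrist_force: [-0.7, 0.3, 0.6]
width: 93.4
finger_force: 0.0
```

```bash
python3 -m jog '[{"dx":0,"dy":0,"dz":0.9,"turn":0},{"dx":0,"dy":0,"dz":1,"turn":0},{"dx":0,"dy":0,"dz":1,"turn":0},{"dx":0,"dy":0,"dz":1,"turn":0},{"dx":0,"dy":0,"dz":1,"turn":0},{"dx":0,"dy":0,"dz":0.75,"turn":0},{"dx":0,"dy":0,"dz":0,"turn":0},{"dx":0,"dy":0,"dz":0,"turn":0}]'
python3 -m jog '[{"dx":0,"dy":0,"dz":0,"turn":0},{"dx":0,"dy":0,"dz":0,"turn":0},{"dx":0,"dy":0,"dz":0,"turn":0},{"dx":0,"dy":0,"dz":0,"turn":0},{"dx":0,"dy":0,"dz":0,"turn":0},{"dx":0,"dy":0,"dz":0,"turn":0},{"dx":0,"dy":0,"dz":0,"turn":0},{"dx":0,"dy":0,"dz":0,"turn":0}]' -1 12
python3 -m jog '[{"dx":0,"dy":0,"dz":-0.5,"turn":0},{"dx":0,"dy":0,"dz":-1,"turn":0},{"dx":0,"dy":0,"dz":-1,"turn":0},{"dx":0,"dy":0,"dz":-1,"turn":0},{"dx":0,"dy":0,"dz":-1,"turn":0},{"dx":0,"dy":0,"dz":-0.5,"turn":0}]'
python3 -m jog '[{"dx":1,"dy":0.23,"dz":0,"turn":0},{"dx":1,"dy":0.23,"dz":0,"turn":0},{"dx":1,"dy":0.23,"dz":0,"turn":0},{"dx":1,"dy":0.23,"dz":0,"turn":0},{"dx":1,"dy":0.23,"dz":0,"turn":0},{"dx":1,"dy":0.23,"dz":0,"turn":0},{"dx":1,"dy":0.23,"dz":0,"turn":0},{"dx":1,"dy":0.23,"dz":0,"turn":0}]'
python3 -m jog '[{"dx":1,"dy":0.23,"dz":0,"turn":0},{"dx":1,"dy":0.23,"dz":0,"turn":0},{"dx":1,"dy":0.23,"dz":0,"turn":0},{"dx":1,"dy":0.23,"dz":0,"turn":0},{"dx":1,"dy":0.23,"dz":0,"turn":0},{"dx":0.3,"dy":0.13,"dz":0,"turn":0},{"dx":0,"dy":0,"dz":0.5,"turn":0},{"dx":0,"dy":0,"dz":0.9,"turn":0}]'
python3 -m jog '[{"dx":0,"dy":0,"dz":0.5,"turn":0},{"dx":0,"dy":0,"dz":0.5,"turn":0},{"dx":0,"dy":0,"dz":0,"turn":0},{"dx":0,"dy":0,"dz":0,"turn":0}]'
```

```text
clock: 63.9
tool_pos: [421.6, -335.8, 124.9]
eef_rot: [3.141, 0.0, 1.572]
wrist_force: [-0.1, 0.1, 0.2]
width: 94.0
finger_force: 0.0
clock: 64.9
tool_pos: [421.5, -335.5, 124.5]
eef_rot: [-3.142, 0.0, 1.573]
wrist_force: [-0.4, -0.3, 1.0]
width: 35.7
finger_force: 12.0
clock: 65.65
tool_pos: [421.8, -335.6, 226.1]
eef_rot: [3.14, 0.0, 1.573]
wrist_force: [0.3, 0.7, -0.7]
width: 35.8
finger_force: 12.0
clock: 66.65
tool_pos: [458.0, -174.7, 224.6]
eef_rot: [-3.141, -0.0, 1.573]
wrist_force: [0.1, -0.5, 0.3]
width: 35.8
finger_force: 12.0
clock: 67.65
tool_pos: [483.4, -70.1, 196.0]
eef_rot: [3.141, -0.0, 1.572]
wrist_force: [-0.5, 0.4, -1.1]
width: 36.6
finger_force: 12.0
clock: 68.15
tool_pos: [483.5, -69.6, 176.7]
eef_rot: [3.141, 0.0, 1.572]
wrist_force: [-1.0, -1.0, 0.0]
width: 36.0
finger_force: 12.0
```

```bash
python3 -m jog '[{"dx":0.02,"dy":0,"dz":0.9,"turn":0},{"dx":0,"dy":0,"dz":0.8,"turn":0},{"dx":0,"dy":0,"dz":0.4,"turn":0},{"dx":0,"dy":0,"dz":0.2,"turn":0},{"dx":0,"dy":0,"dz":0.06,"turn":0},{"dx":0,"dy":0,"dz":0,"turn":0},{"dx":0,"dy":0,"dz":0,"turn":0}]'
python3 -m jog '[{"dx":0,"dy":0,"dz":0,"turn":0},{"dx":0,"dy":0,"dz":0,"turn":0},{"dx":0,"dy":0,"dz":0,"turn":0},{"dx":0,"dy":0,"dz":0,"turn":0},{"dx":0,"dy":0,"dz":0,"turn":0},{"dx":0,"dy":0,"dz":0,"turn":0}]' 1
python3 -m jog '[{"dx":0,"dy":0,"dz":-0.5,"turn":0},{"dx":0,"dy":0,"dz":-1,"turn":0},{"dx":0,"dy":0,"dz":-1,"turn":0},{"dx":0,"dy":0,"dz":-1,"turn":0},{"dx":0,"dy":0,"dz":-1,"turn":0},{"dx":0,"dy":0,"dz":-1,"turn":0},{"dx":0,"dy":0,"dz":-1,"turn":0}]'
python3 -m jog '[{"dx":-1,"dy":0,"dz":0,"turn":0},{"dx":-1,"dy":0,"dz":0,"turn":0},{"dx":-1,"dy":0,"dz":0,"turn":0},{"dx":-1,"dy":0,"dz":0,"turn":0},{"dx":-1,"dy":0,"dz":0,"turn":0},{"dx":-1,"dy":0,"dz":0,"turn":0},{"dx":-1,"dy":0,"dz":0,"turn":0},{"dx":-1,"dy":0,"dz":0,"turn":0}]'
python3 -m jog '[{"dx":-1,"dy":0,"dz":0,"turn":0},{"dx":-1,"dy":0,"dz":0,"turn":0},{"dx":0,"dy":0,"dz":0,"turn":0},{"dx":0,"dy":0,"dz":0,"turn":0},{"dx":0,"dy":0,"dz":0,"turn":0},{"dx":0,"dy":0,"dz":0,"turn":0}]'
python3 - <<'E'
from h import *
np.set_printoptions(precision=1,suppress=True)
c="top"; p,d=eyes.capture(c); W=cloud(c,d)
for t in ["paint_tube","tube_tray","gouache_pot","stamp","ink_bottle","bulldog_clip"]:
   for r in eyes.masks_of(t,c)[:1]:
    P=W[r["region"]&(d>0)]; rc=cv2.minAreaRect(P[:,:2].astype(np.float32)); print(t,round(r["p"],2),r["point"],np.median(P,0),np.array(rc[0]),np.array(rc[1]),rc[2])
cv2.imwrite("pics/t7.png",cv2.resize(p[130:270,170:490,::-1],None,fx=2.5,fy=2.5))
E
```

```text
clock: 69.03
tool_pos: [483.5, -69.0, 129.5]
eef_rot: [3.141, -0.0, 1.573]
wrist_force: [-0.6, -0.2, 0.1]
width: 36.2
finger_force: 12.0
clock: 69.78
tool_pos: [483.3, -69.0, 129.3]
eef_rot: [-3.141, 0.0, 1.573]
wrist_force: [1.0, -0.3, -0.9]
width: 91.9
finger_force: 0.0
clock: 70.65
tool_pos: [483.2, -69.2, 260.4]
eef_rot: [3.141, -0.0, 1.572]
wrist_force: [-0.2, 0.1, 0.8]
width: 94.3
finger_force: 0.0
clock: 71.65
tool_pos: [483.5, -229.7, 259.9]
eef_rot: [3.141, 0.0, 1.572]
wrist_force: [0.7, 0.5, -0.1]
width: 93.9
finger_force: 0.0
clock: 72.4
tool_pos: [483.9, -268.4, 259.3]
eef_rot: [-3.142, -0.0, 1.574]
wrist_force: [0.3, -0.7, 0.5]
width: 94.3
finger_force: 0.0
paint_tube 0.83 [215.9, 221.7] [462.2 294.5  13.6] [464.  290.4] [ 22.3 110.2] 2.7842977046966553
tube_tray 0.69 [225.3, 228.0] [458.2 278.4   6. ] [463.4 286.4] [ 64.  157.6] 2.904984712600708
gouache_pot 0.72 [350.4, 212.1] [482.4 -68.3  50.8] [482.8 -67.4] [33.7 33.8] 88.24901580810547
stamp 0.5 [331.4, 210.9] [480.6 -16.9  33.6] [483.1 -17.3] [37.7 34.8] 88.40580749511719
ink_bottle 0.52 [312.2, 211.0] [478.5  33.6  66.9] [484.1  36.7] [39.3 33.5] 30.714509963989258
bulldog_clip 0.54 [295.9, 142.3] [677.1  81.2  16.3] [681.9  83.8] [56.8 53.3] 51.616432189941406
```

View pics/t7.png

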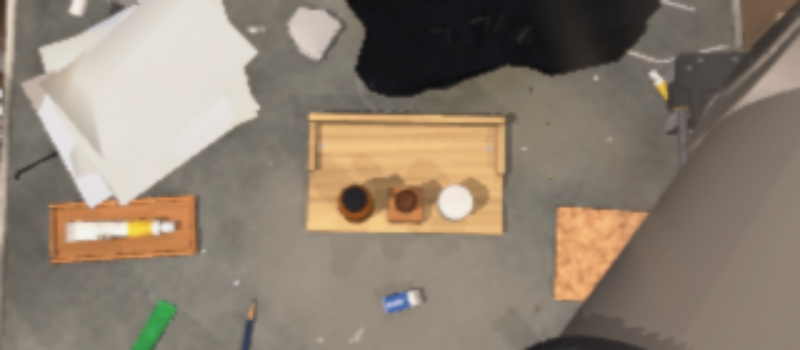

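The three are back on their spots at (355,200), (405,203) and (455,202). The tube is in the tray at (122,230), and the eraser and clip haven't moved.

```bash
python3 -c "
from bench import manip
print(manip.sign_off())"
```

```text
the job is handed in; nothing more can be done
None
```

The job is handed in (its verdict isn't shown): in the last top picture the pot, bottle and stamp stand back on their starting spots within a few millimetres, the tube lies lengthwise in the tray about 4 mm off centre, and the eraser and clip look untouched; the clock was about 73 s.

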